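Close the cream-cheese tubs on the crank lid closer and put them in the cold well

ROBOT

A 6-joint arm with a two-finger parallel gripper is mounted at the origin on the work surface. World frame = base frame: x ahead of the robot, y to its left, z up, the work surface at z = 0. Lengths are in m, angles in rad, forces in N, time in s.
With the tool pointing down it reaches from about 0.25 to 0.775 m from the base axis. Payload 4 kg.
Tool frame: the origin (TCP) lies between the finger pads, 19 mm behind the fingertips; this is the grasp point; z points along the fingers, y is the line along which they close (so a half turn about z gives the same grasp; the last joint's range is limited). The gripper opens to 85 mm and grips with 20 to 120 N. Pads are 22 mm wide; open, the fingers measure 114 mm over their backs; the gripper's body (76 mm by 85 mm) begins 54 mm behind the grasp point. The pads swing forward as they close: fully open they stand 13 mm farther back than shut.
Start: joints at [1.219, 0.087, 1.371, -0, 1.684, -0.103], TCP at [0.135, 0.533, 0.25] pointing down, gripper open.
Joint ranges: [-3.1, 3.1], [-0.76, 2.03], [0.27, 2.55], [-1.08, 4.22], [0.17, 2.65], [-2.57, 2.57]. Speed limits (rad/s): [2.79, 2.79, 3.14, 3.14, 3.14, 3.14].

INTERFACE

Orientations are given as a unit quaternion [w, x, y, z].
In Python, from station import ctrl gives the robot as it stands. The module is installed in compiled form; this text tells all that it offers.
- The arm moves only by the shell command python3 -m pendant 'ROWS' [OPENING] [FORCE]. ROWS is JSON, a list of rows, each an object of numbers: "x", "y", "z": the shift along the tool's x, y, z in units of 50 mm (1.0 is 50 mm); "ax", "ay", "az": the turn, a rotation vector about the tool's x, y, z in rad. In form: [{"x": .., "y": .., "z": .., "ax": .., "ay": .., "az": ..}, ...]. A call has exactly 8 rows; each row is the pose to reach, as a shift and turn from the pose commanded when the call began, along the tool's axes at that moment; what a row does not reach only later rows make up. A row lasts 1/8 s, in which the tool goes at most 62.5 mm and 10.7 degrees, less where a joint would pass 70% of its speed; a pose out of reach is approached as far as the arm can. A call with a gripper value outside its range is refused whole. OPENING is the opening, from 0 (shut) to 1 (fully open), set as the call begins (- or left out, the last holds). The fingers move at their own pace and stop on an object; FORCE is the grip in N (left out, the last holds). Time passes only in rows, so rows that repeat a pose let the fingers close, or fill a call up. It gives the time, the measured TCP pose, the force, the opening and the grip force at its end, in the units of the state.
- ctrl.observe(): the state, without advancing time (a new reading comes with each control period).
- ctrl.read_camera(name): name is "side" or "top" or "wrist"; returns a dict with "color" (400x640x3 uint8, red, green, blue), "fx", "fy", "cx", "cy" (pixels), "R" (3x3) and "t" (3): a world point X has camera coordinates R X + t. Camera axes: x right, y down, z forward; pixel columns grow to the right and rows downward; lengths in m; the calibration is good to about 2 mm. A picture is of the moment at which its call begins. There is no depth.
- ctrl.job_done(): hands the job in; it is judged then, once.
The state is a dict: "time_s": time; "q": joint angles; "dq": joint speeds; "effort": joint torques, N m; "position": TCP position; "eef_rot": TCP orientation; "contact_force": force on the tool from outside, world axes, zero at the start; "ft_torque": the same for the moment, N m; "gripper_width": finger opening in m; "finger_force": force on a finger pad.
Only numpy, scipy, OpenCV 4.12 (cv2) and the standard library are available. Lean on these libraries where they do the work, as an engineer would, in place of code of your own. Each camera call takes 0.05 s, during which the arm holds its last target. There are 200 camera calls.

TASK

Two or three cream-cheese tubs stand on the board with their lids only laid on. Stand all of them upright in separate free nests of the lid closer's turntable, then turn its crank, steadily, taking a few seconds a turn and never letting it race even where it goes heavy as a lid passes under the roller, until every lid is pressed fully home; after that stand all the tubs upright on the floor of the cold well and slide its cover fully shut, leaving everything else on the table where it is.

Things in the scene. Friction and masses are not known exactly. Their poses are not given: they have to be found in the camera images.
- tub1: One of up to three alike round tubs (2 or 3 present, else None), upright on the board at the start: cream body 60 mm across, 56 high, under a white lid 66 mm across, 12 thick. Origin: centre of the underside, z up. Height 68 mm with the lid laid on, 63 with it home. 0.18 to 0.3 kg. Grip the sides from above, TCP about 42 mm over the underside.
- tub1_lid (a joint): How far the lid of tub1 is pressed down, in m: 0 laid on (5 mm proud), 0.005 fully home; from 0.0036 it counts as home. It takes about 30 N to push down and stays where it is left.
- tub2: One of up to three alike round tubs (2 or 3 present, else None), upright on the board at the start: cream body 60 mm across, 56 high, under a white lid 66 mm across, 12 thick. Origin: centre of the underside, z up. Height 68 mm with the lid laid on, 63 with it home. 0.18 to 0.3 kg. Grip the sides from above, TCP about 42 mm over the underside.
- tub2_lid (a joint): How far the lid of tub2 is pressed down, in m: 0 laid on (5 mm proud), 0.005 fully home; from 0.0036 it counts as home. It takes about 30 N to push down and stays where it is left.
- tub3: One of up to three alike round tubs (2 or 3 present, else None), upright on the board at the start: cream body 60 mm across, 56 high, under a white lid 66 mm across, 12 thick. Origin: centre of the underside, z up. Height 68 mm with the lid laid on, 63 with it home. 0.18 to 0.3 kg. Grip the sides from above, TCP about 42 mm over the underside.
- tub3_lid (a joint): How far the lid of tub3 is pressed down, in m: 0 laid on (5 mm proud), 0.005 fully home; from 0.0036 it counts as home. It takes about 30 N to push down and stays where it is left.
- closer: Lid closer, fixed: white base 210 mm across under a turntable. Origin: on the table, on the turntable's axis; x points to the roller's post (152 mm out, beam top at height 197 mm). The black roller lies along x, 60 mm thick, 60 to 121 mm off the axis, underside 104 mm above the table: a tub carried round under it, either way, gets its lid pressed home. A nest under the roller cannot be loaded.
- table_axis (a point): Centre of the turntable's upper face (disc 250 mm across, 42 mm above the table); axes turn with it, at the start as the closer's. Four alike nests centred at (+82,0), (0,+82), (-82,0), (0,-82) mm in these axes: white rings 15 mm high, 68 mm inside, 75 outside; the disc is their floor. At the start the (+82,0) nest is under the roller, the other three are free to load.
- crank (a joint): Crank angle in rad, 0 at the start, growing anticlockwise seen from above, no end stop. One turn of the crank turns the turntable a quarter turn the same way, so with neighbouring nests filled there is one heavy spot per turn; a lid goes down about a third of a crank turn before its nest is squarely under the roller. About 1.5 N at the handle turns it light, up to about 10 N at a heavy spot.
- crank_hub (a point): Top of the crank's pillar, on its vertical axis, 78 mm above the table, 215 mm from the turntable's axis on the closer's (-x, -y) diagonal. At the start the crank's arm points to the closer's -x.
- crank_grip (a point): Grip point on the crank's handle: an upright black cylinder 26 mm thick, 75 high (91 to 166 mm above the table), that spins freely on its pin, so a gripper may keep its orientation while going round. This point lies on its axis, 141 mm above the table, 60 mm from the hub's axis. The steel arm below reaches up to 91 mm.
- well: Stainless cold well, fixed: 180 mm (its x) by 505 mm (its y), 80 high. Origin: on the table under the centre of its only compartment, which is 150 mm (x) by 230 mm (y) inside with walls up to 80 mm. To +y of it is the cooling unit's housing, 250 mm long, flat top at 80 mm, on which the open cover parks.
- well_floor (a point): Centre of the compartment's floor, 12 mm above the table, axes as the well's. Three tubs fit in a row along y (at -72, 0 and +72 mm), with room for fingers at their x sides.
- cover (a joint): How far the well's flat aluminium cover (178 by 256 by 5 mm, top 88 mm above the table) is slid open along the well's +y, in m: 0 fully shut, 0.240 fully open (compartment quite free). It starts anywhere from shut to half open. 2 to 3 N slide it; it stays where it is left.
- cover_grip (a point): Centre of the black bar handle on the cover: bar 110 mm long along the well's x, 18 mm wide (y), 16 high, 121 mm above the table, 25 mm free space under it. It moves with the cover; 65 mm to -y of the compartment's centre when shut.
- board: Fixed wooden board 125 mm (x) by 350 mm (y), 18 mm thick, on which the tubs stand at the start. Origin: centre of its underside.
- salami: Bystander: netted dark red salami 250 mm long, 52 thick, lying on the table's left. Origin: centre of its underside. Leave alone.
- honey: Bystander: amber glass jar 66 mm across, 85 high, at the back between closer and well. Origin: centre of its underside. Leave alone.
- cheese: Bystander: yellow-brown cheese 132 mm across, 50 high, on the table's right. Origin: centre of its underside. Leave alone.
- olive_bowl: Bystander: white bowl 110 mm across, 50 high, at the table's far right. Origin: centre of its underside. Leave alone.
- spatula: Bystander: spatula with a dark wooden handle, 190 mm long, lying at the front left. Origin: centre of its underside. Leave alone.
Things that resemble listed ones, but are neither listed nor needed, are in the scene too. Leave any red look-alike of the tub1 alone.

How it is judged:
On the way, in this order (a step that is already met when the one before it is completed fails the run):
1. every tub present stands upright in a nest of the turntable (horizontal distance between tub1 and table_axis between 0.074 and 0.09 m and z of each of tub1, tub2, tub3 in the frame of table_axis below 0.005 m and angle between each of tub1, tub2, tub3's own z axis and vertical below 0.1 rad and horizontal distance between tub2 and table_axis between 0.074 and 0.09 m and horizontal distance between tub3 and table_axis between 0.074 and 0.09 m), for 0.2 s.
2. every tub's lid is pressed home, the crank having been turned, with the tubs still in the nests (all of step 1 and value of joint each of tub1_lid, tub2_lid, tub3_lid above 0.0036 m and (value of joint crank above 3 rad or value of joint crank below -3 rad)), for 0.2 s.
At the end, for the whole second after the job is handed in: Every tub present stands upright (within 0.1 rad) on the floor of the cold well's compartment, its lid pressed down at least 3.6 of 5 mm, all at rest, and the cover is shut to within 6 mm (x of tub1 in the frame of well_floor between -0.048 and 0.048 m and y of tub1 in the frame of well_floor between -0.088 and 0.088 m and z of tub1 in the frame of well_floor between -0.006 and 0.006 m and angle between each of tub1, tub2, tub3's own z axis and vertical below 0.1 rad and value of joint each of tub1_lid, tub2_lid, tub3_lid above 0.0036 m and linear speed of each of tub1, tub2, tub3 below 0.02 m/s and x of tub2 in the frame of well_floor between -0.048 and 0.048 m and y of tub2 in the frame of well_floor between -0.088 and 0.088 m and z of tub2 in the frame of well_floor between -0.006 and 0.006 m and x of tub3 in the frame of well_floor between -0.048 and 0.048 m and y of tub3 in the frame of well_floor between -0.088 and 0.088 m and z of tub3 in the frame of well_floor between -0.006 and 0.006 m and value of joint cover below 0.006 m); the robot touches nothing.
It fails at once if the crank races: faster than 5 rad/s either way (most of a turn in a second) (velocity of joint crank above 5 rad/s or velocity of joint crank below -5 rad/s).
It fails at once if a bystander (salami, jar, cheese, bowl or spatula) is disturbed: moved more than 40 mm (distance of any of salami, honey, cheese, olive_bowl, spatula from where it was at the start of the episode above 0.04 m).
Of tub1, tub2, tub3 only 2 to 3 are there at a start; the rules pass over those that are not, and their reading is None.
At some moment in a run one of tub1, tub2, tub3 may be knocked a few centimetres aside while the robot is not near it.
It also fails if it takes over 210 s, if anything falls off the work surface, if the arm or the gripper's body presses on something with over 40 N, if the wrist force passes 120 N, or if a joint passes its speed limit or range.

## Working session

There is one attempt and no reset: what is moved stays moved. The work goes in short steps, Python scripts to look and compute and a shell command to move; the robot and the scene stay as the last step left them, time stands still between calls to the robot, and variables do not carry over. Pictures are saved under pics/ and viewed, at most 14 in all, crops included, and the job is handed in when it is done.

```bash
mkdir -p pics; python3 - <<'E'
from station import ctrl
import cv2,numpy as np,pickle
s=ctrl.observe(); print(s)
for n in ["side","top","wrist"]:
    c=ctrl.read_camera(n); cv2.imwrite(f"pics/{n}0.png",c["color"][:,:,::-1]); pickle.dump(c,open(f"{n}0.pkl","wb"))
    print(n,c["fx"],c["fy"],c["cx"],c["cy"],np.round(c["R"],3).tolist(),np.round(c["t"],3), -np.array(c["R"]).T@c["t"])
E
```

```text
{'time_s': 0.0, 'q': array([ 1.21891856e+00,  8.79774518e-02,  1.37227361e+00,  9.81263843e-06,
        1.68361714e+00, -1.03116274e-01]), 'dq': array([-0.00037154,  0.00032792, -0.00027168,  0.00087425, -0.0001291 ,
       -0.00173995]), 'effort': array([-1.20469787e-03, -3.51858187e+01, -3.13278794e+01, -2.52973505e-04,
        1.04020999e-02, -3.45249504e-06]), 'position': array([0.13526146, 0.53262924, 0.248817  ]), 'eef_rot': array([-2.61363026e-04,  1.24059663e-01,  9.92274108e-01, -1.10735688e-03]), 'contact_force': array([-0.03348187, -0.34175039,  1.55568714]), 'ft_torque': array([-0.00843015,  0.02172116, -0.00210254]), 'finger_force': 0.0, 'gripper_width': 0.08520182313004743}
side 438.3022620839929 438.3022620839929 321.9623863837324 205.25543157400418 [[-0.952, -0.304, -0.013], [-0.18, 0.597, -0.781], [0.245, -0.742, -0.624]] [0.498 0.201 1.645] [0.10668059 1.25178426 1.18991013]
top 426.2645389456077 426.2645389456077 320.2469597077342 199.01769659147985 [[-0.021, -1.0, -0.017], [-0.98, 0.024, -0.197], [0.197, 0.012, -0.98]] [-0.028  0.53   1.321] [ 0.25841804 -0.05685052  1.39922715]
wrist 322.2238774493386 322.2238774493386 318.09213565358704 195.91860806282398 [[0.247, 0.969, -0.001], [0.924, -0.235, 0.303], [0.293, -0.076, -0.953]] [-0.549 -0.039  0.38 ] [0.05983222 0.5519472  0.37287173]
```

View pics/top0.png

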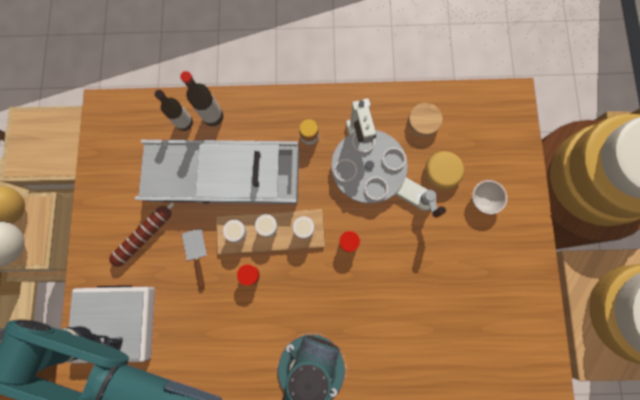

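View pics/side0.png

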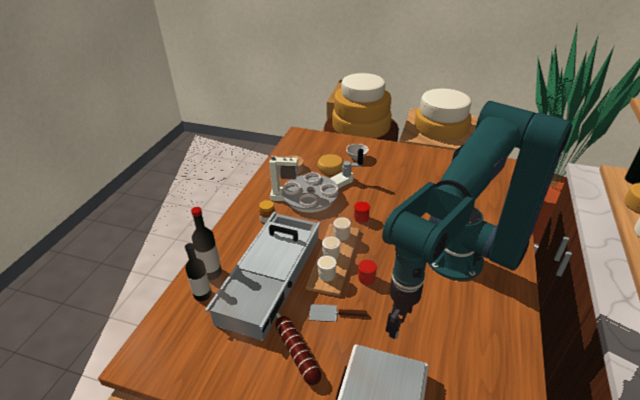

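The top view shows three tubs at about (233,231), (266,226) and (303,227), the closer centred near (369,166), its crank at about (437,211), and the cover bar near (257,169). The cover is only slightly open. I'll zoom in to measure.

```bash
python3 - <<'E'
import cv2
im=cv2.imread("pics/top0.png")
cv2.imwrite("pics/c1.png",cv2.resize(im[90:260,325:455],None,fx=3.5,fy=3.5,interpolation=cv2.INTER_CUBIC))
cv2.imwrite("pics/c2.png",cv2.resize(im[130:260,130:330],None,fx=4,fy=4,interpolation=cv2.INTER_CUBIC))
E
```

```text
(no output)
```

View pics/c1.png

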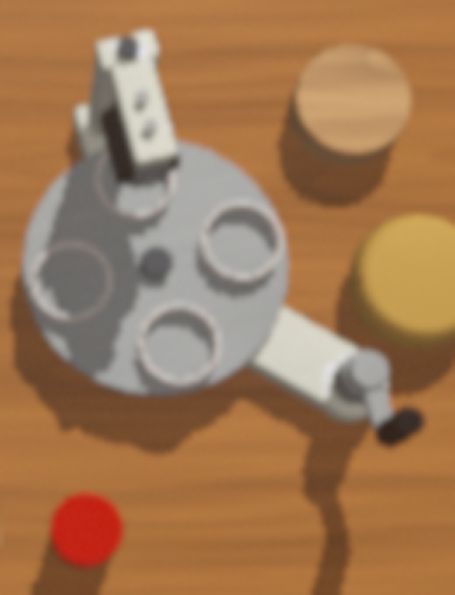

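View pics/c2.png

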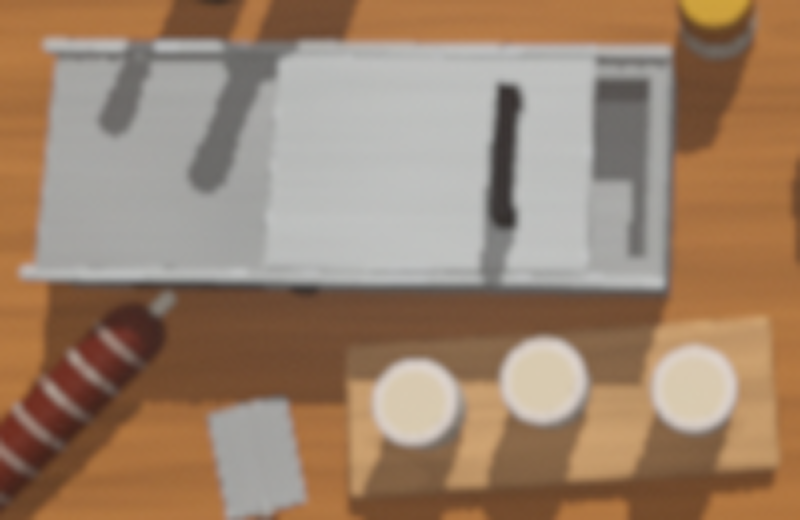

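The crops show the nest ring centres in c1 at (240,243), (177,343), (72,280) and (137,185), with the handle's top near (408,420). In c2 the lids are at (416,403), (543,381) and (694,389), the bar runs from (509,88) to (502,224), and the well's right corners are at (672,48) and (665,290).

```bash
cat > h.py <<'E'
import numpy as np,pickle,cv2
from scipy.spatial.transform import Rotation as Ro
def load(n): return pickle.load(open(n,"rb"))
def ray(c,uv,z):
    R=np.array(c["R"]);t=np.array(c["t"]);o=-R.T@t
    d=R.T@np.array([(uv[0]-c["cx"])/c["fx"],(uv[1]-c["cy"])/c["fy"],1]); return (o+d*(z-o[2])/d[2])
def proj(c,X):
    p=np.array(c["R"])@np.array(X)+c["t"]; return np.array([p[0]/p[2]*c["fx"]+c["cx"],p[1]/p[2]*c["fy"]+c["cy"]])
def go(x,y,z,yaw=None):
    "shift in tool units from measured pose; yaw = world direction angle of tool y axis"
    from station import ctrl
    s=ctrl.observe();q=s["eef_rot"];R=Ro.from_quat([q[1],q[2],q[3],q[0]])
    d=R.inv().apply(np.array([x,y,z])-s["position"])/.05
    ty=R.apply([0,1,0]);cur=np.arctan2(ty[1],ty[0]);tz=R.apply([0,0,1])
    az=None
    if yaw is not None: az=-((yaw-cur+np.pi/2)%np.pi-np.pi/2)
    print("t",s["time_s"],"pos",s["position"].round(4),"toolyaw",cur.round(3),"tz",tz.round(3),"shift",d.round(3),"az",az,"q6",s["q"][5].round(2))
E
python3 - <<'E'
from h import *
from scipy.optimize import least_squares
c=load("top0.pkl")
a=lambda u,v:(u/3.5+325-.4,v/3.5+90-.4)
b=lambda u,v:(u/4+130-.4,v/4+130-.4)
P=np.array([ray(c,a(*p),.057)[:2] for p in [(137,185),(72,280),(177,343),(240,243)]])
print("nests",P.round(4), "mean",P.mean(0),"r",np.linalg.norm(P-P.mean(0),axis=1))
ctr=P.mean(0); 
ang=[np.arctan2(*(p-ctr)[::-1]) for p in P]; print("ang",ang)
th=np.mean([np.angle(np.exp(1j*(ang[k]-k*np.pi/2))) for k in range(4)]);print("theta",th)
Rz=lambda t:np.array([[np.cos(t),-np.sin(t)],[np.sin(t),np.cos(t)]])
hub=ctr+Rz(th)@(-np.array([1,1])*.215/2**.5); print("hub",hub,"grip",hub+Rz(th)@[-.06,0])
print("hub meas",ray(c,a(367,367),.078),"handle top",ray(c,a(408,420),.166))
for p in [(416,403),(543,381),(694,389)]: print("tub",ray(c,b(*p),.086).round(4))
e=[ray(c,b(*p),.1290)[:2] for p in [(509,88),(502,224)]];print("bar",e,np.mean(e,0),np.linalg.norm(e[0]-e[1]))
print("well corners",[ray(c,b(*p),.080).round(4) for p in [(672,48),(665,290),(45,45),(22,272)]])
print("compartment",[ray(c,b(*p),.080).round(4) for p in [(648,80),(643,255)]])
print("cover edge",[ray(c,b(*p),.088).round(4) for p in [(596,57),(588,268),(278,55),(266,265)]])
E
```

```text
nests [[ 0.7153 -0.1871]
 [ 0.6244 -0.123 ]
 [ 0.5619 -0.2176]
 [ 0.656  -0.2807]] mean [ 0.63941143 -0.20209036] r [0.07731904 0.08050856 0.07900597 0.08030277]
ang [np.float64(0.19465237949487862), np.float64(1.7581875177163306), np.float64(-2.9442666273845703), np.float64(-1.3624196568004778)]
theta 0.19693656665398873
hub [ 0.52006879 -0.38092641] grip [ 0.46122856 -0.39266638]
hub meas [ 0.53071651 -0.38488047  0.078     ] handle top [ 0.46655966 -0.39387148  0.166     ]
tub [0.4303 0.2312 0.086 ]
tub [0.4452 0.1324 0.086 ]
tub [0.4362 0.0149 0.086 ]
bar [array([0.66994096, 0.15368471]), array([0.56120579, 0.15818655])] [0.61557337 0.15593563] 0.10882833109206946
well corners [array([0.7162, 0.0294, 0.08  ]), array([0.5161, 0.0371, 0.08  ]), array([0.7327, 0.5425, 0.08  ]), array([0.5433, 0.5491, 0.08  ])]
compartment [array([0.6896, 0.0491, 0.08  ]), array([0.5448, 0.0542, 0.08  ])]
cover edge [array([0.7075, 0.0903, 0.088 ]), array([0.5337, 0.097 , 0.088 ]), array([0.7161, 0.3482, 0.088 ]), array([0.5425, 0.3517, 0.088 ])]
```

```bash
python3 -c "
from h import *
go(.6155,.156,.2,1.533)"
```

```text
t 0.15 pos [0.1353 0.5327 0.2491] toolyaw 1.322 tz [-0.001 -0.002 -1.   ] shift [-11.163  -4.936   0.988] az -0.2110122050092622 q6 -0.1
```

```bash
python3 -m pendant '[{"x":-11.16,"y":-4.94,"z":0,"az":-0.211},{"x":-11.16,"y":-4.94,"z":0,"az":-0.211},{"x":-11.16,"y":-4.94,"z":0,"az":-0.211},{"x":-11.16,"y":-4.94,"z":0,"az":-0.211},{"x":-11.16,"y":-4.94,"z":0,"az":-0.211},{"x":-11.16,"y":-4.94,"z":0,"az":-0.211},{"x":-11.16,"y":-4.94,"z":0.5,"az":-0.211},{"x":-11.16,"y":-4.94,"z":0.99,"az":-0.211}]' 0.6 40
python3 -c "
from h import *
go(.6155,.156,.2,1.533)"
```

```text
t 0.15 pos [0.1353 0.5327 0.2491] toolyaw 1.322 tz [-0.001 -0.002 -1.   ] shift [-11.163  -4.936   0.988] az -0.2110122050092622 q6 -0.1invalid input at $[0]: expected keys x, y, z, ax, ay, az
```

```bash
python3 -m pendant '[{"x":-11.16,"y":-4.94,"z":0,"ax":0,"ay":0,"az":-0.211},{"x":-11.16,"y":-4.94,"z":0,"ax":0,"ay":0,"az":-0.211},{"x":-11.16,"y":-4.94,"z":0,"ax":0,"ay":0,"az":-0.211},{"x":-11.16,"y":-4.94,"z":0,"ax":0,"ay":0,"az":-0.211},{"x":-11.16,"y":-4.94,"z":0,"ax":0,"ay":0,"az":-0.211},{"x":-11.16,"y":-4.94,"z":0,"ax":0,"ay":0,"az":-0.211},{"x":-11.16,"y":-4.94,"z":0.5,"ax":0,"ay":0,"az":-0.211},{"x":-11.16,"y":-4.94,"z":0.99,"ax":0,"ay":0,"az":-0.211}]' 0.6 40
python3 -c "
from h import *
go(.6155,.156,.125,1.533)"
```

```text
time_s: 1.15
position: [0.5248, 0.2275, 0.2293]
eef_rot: [0.001, 0.019, 1.0, 0.001]
contact_force: [0.9, 1.3, -0.4]
gripper_width: 0.0512
finger_force: 0.0
t 1.15 pos [0.5248 0.2275 0.2293] toolyaw 1.533 tz [ 0.002  0.001 -1.   ] shift [-1.864 -1.362  2.088] az -0.00023708791121701545 q6 -1.22
```

```bash
python3 -m pendant '[{"x":-1.86,"y":-1.36,"z":0.5,"ax":0,"ay":0,"az":0},{"x":-1.86,"y":-1.36,"z":0.5,"ax":0,"ay":0,"az":0},{"x":-1.86,"y":-1.36,"z":0.5,"ax":0,"ay":0,"az":0},{"x":-1.86,"y":-1.36,"z":0.5,"ax":0,"ay":0,"az":0},{"x":-1.86,"y":-1.36,"z":0.5,"ax":0,"ay":0,"az":0},{"x":-1.86,"y":-1.36,"z":0.5,"ax":0,"ay":0,"az":0},{"x":-1.86,"y":-1.36,"z":0.5,"ax":0,"ay":0,"az":0},{"x":-1.86,"y":-1.36,"z":0.5,"ax":0,"ay":0,"az":0}]'
python3 - <<'E'
from h import *
from station import ctrl
go(.6155,.156,.123,1.533)
c=ctrl.read_camera("wrist");pickle.dump(c,open("w1.pkl","wb"));cv2.imwrite("pics/w1.png",c["color"][:,:,::-1])
print(proj(c,[.6155,.156,.129]))
E
```

```text
time_s: 2.15
position: [0.6132, 0.1578, 0.2042]
eef_rot: [0.0, 0.019, 1.0, 0.0]
contact_force: [0.3, -0.1, -0.2]
gripper_width: 0.0513
finger_force: 0.0
t 2.15 pos [0.6132 0.1578 0.2042] toolyaw 1.534 tz [ 0.001  0.    -1.   ] shift [-0.046 -0.035  1.625] az 0.0006052658719413184 q6 -1.37
[315.35403395 220.17145816]
```

View pics/w1.png

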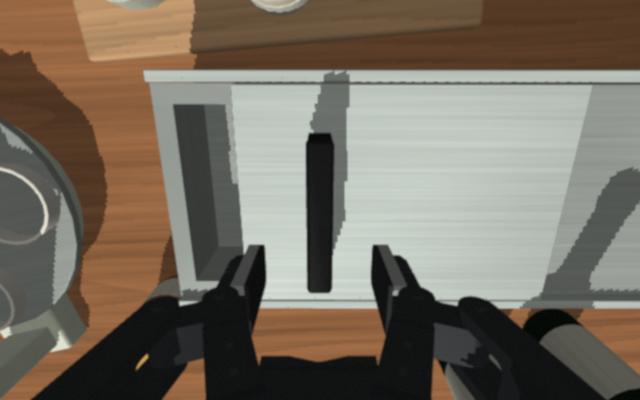

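The bar spans (319,133) to (319,292), centred between the fingers. I'll descend, grip it and slide the cover open.

```bash
python3 -m pendant '[{"x":-0.05,"y":-0.03,"z":0.8,"ax":0,"ay":0,"az":0},{"x":-0.05,"y":-0.03,"z":1.62,"ax":0,"ay":0,"az":0},{"x":-0.05,"y":-0.03,"z":1.62,"ax":0,"ay":0,"az":0},{"x":-0.05,"y":-0.03,"z":1.62,"ax":0,"ay":0,"az":0},{"x":-0.05,"y":-0.03,"z":1.62,"ax":0,"ay":0,"az":0},{"x":-0.05,"y":-0.03,"z":1.62,"ax":0,"ay":0,"az":0},{"x":-0.05,"y":-0.03,"z":1.62,"ax":0,"ay":0,"az":0},{"x":-0.05,"y":-0.03,"z":1.62,"ax":0,"ay":0,"az":0}]'
python3 -m pendant '[{"x":0,"y":0,"z":0,"ax":0,"ay":0,"az":0},{"x":0,"y":0,"z":0,"ax":0,"ay":0,"az":0},{"x":0,"y":0,"z":0,"ax":0,"ay":0,"az":0},{"x":0,"y":0,"z":0,"ax":0,"ay":0,"az":0},{"x":0,"y":0.3,"z":0,"ax":0,"ay":0,"az":0},{"x":0,"y":0.8,"z":0,"ax":0,"ay":0,"az":0},{"x":0,"y":1.4,"z":0,"ax":0,"ay":0,"az":0},{"x":0,"y":2.0,"z":0,"ax":0,"ay":0,"az":0}]' 0 40
```

```text
time_s: 3.2
position: [0.6159, 0.1559, 0.1232]
eef_rot: [0.0, 0.019, 1.0, 0.0]
contact_force: [-0.8, -0.2, -0.2]
gripper_width: 0.0513
finger_force: 0.0
time_s: 4.2
position: [0.6196, 0.2564, 0.1231]
eef_rot: [0.0, 0.019, 1.0, -0.001]
contact_force: [0.7, -3.8, 1.7]
gripper_width: 0.0169
finger_force: 41.0
```

```bash
python3 -m pendant '[{"x":0,"y":0.5,"z":0,"ax":0,"ay":0,"az":0},{"x":0,"y":1.0,"z":0,"ax":0,"ay":0,"az":0},{"x":0,"y":1.3,"z":0,"ax":0,"ay":0,"az":0},{"x":0,"y":1.45,"z":0,"ax":0,"ay":0,"az":0},{"x":0,"y":1.55,"z":0,"ax":0,"ay":0,"az":0},{"x":0,"y":1.62,"z":0,"ax":0,"ay":0,"az":0},{"x":0,"y":1.62,"z":0,"ax":0,"ay":0,"az":0},{"x":0,"y":1.62,"z":0,"ax":0,"ay":0,"az":0}]'
python3 -m pendant '[{"x":0,"y":0,"z":0,"ax":0,"ay":0,"az":0},{"x":0,"y":0,"z":0,"ax":0,"ay":0,"az":0},{"x":0,"y":0,"z":0,"ax":0,"ay":0,"az":0},{"x":0,"y":0,"z":-0.8,"ax":0,"ay":0,"az":0},{"x":0,"y":0,"z":-1.8,"ax":0,"ay":0,"az":0},{"x":0.5,"y":0,"z":-2.5,"ax":0,"ay":0,"az":0},{"x":1.5,"y":0,"z":-2.5,"ax":0,"ay":0,"az":0},{"x":2.5,"y":0,"z":-2.5,"ax":0,"ay":0,"az":0}]' 1 40
python3 - <<'E'
from h import *
go(.4303,.2312,.2,.4)
E
```

```text
time_s: 5.2
position: [0.6227, 0.337, 0.1231]
eef_rot: [0.0, 0.019, 1.0, 0.001]
contact_force: [-1.1, 0.2, 3.6]
gripper_width: 0.0171
finger_force: 41.1
time_s: 6.2
position: [0.497, 0.3414, 0.2487]
eef_rot: [0.001, 0.019, 1.0, 0.001]
contact_force: [-0.1, 0.6, -0.5]
gripper_width: 0.0855
finger_force: 0.0
t 6.2 pos [0.497  0.3414 0.2487] toolyaw 1.532 tz [ 0.002  0.001 -1.   ] shift [ 1.249 -2.256  0.968] az 1.1322859916830104 q6 -1.02
```

```bash
cat >> h.py <<'E'
def lids(c,zs=.086,ref=((.4303,.2312),(.4452,.1324),(.4362,.0149)),r=.055):
    "centre of bright low-saturation lid tops near reference positions"
    im=c["color"].astype(int); m=((im.min(2)>150)).astype(np.uint8)
    n,l,st,ce=cv2.connectedComponentsWithStats(m); out=[]
    for k in range(1,n):
        if st[k,4]<150: continue
        cs,_=cv2.findContours((l==k).astype(np.uint8),cv2.RETR_EXTERNAL,cv2.CHAIN_APPROX_NONE)
        (u,v),(a,b),_=cv2.fitEllipse(cs[0]) if len(cs[0])>=5 else ((0,0),(1,9),0)
        if a/b<.8: continue
        p=ray(c,(u,v),zs)
        d=(a+b)/2*np.linalg.norm(np.array(c["R"])@p+c["t"])/c["fx"]
        if .04<d<.085 : out.append((p[:2].round(4).tolist(),round(d,4),(round(u),round(v))))
    return out
E
python3 - <<'E'
from h import *
for o in lids(load("top0.pkl")): print(o)
go(.4303,.2312,.2,.2)
E
```

```text
([0.4453, 0.1324], np.float64(0.0646), (265, 225))
([0.4374, 0.0151], np.float64(0.0645), (303, 226))
([0.4314, 0.2322], np.float64(0.0659), (233, 230))
t 6.2 pos [0.497  0.3414 0.2487] toolyaw 1.532 tz [ 0.002  0.001 -1.   ] shift [ 1.249 -2.256  0.968] az 1.3322859916830103 q6 -1.02
```

```bash
python3 -m pendant '[{"x":1.26,"y":-2.22,"z":1.2,"ax":0,"ay":0,"az":1.33},{"x":1.26,"y":-2.22,"z":1.2,"ax":0,"ay":0,"az":1.33},{"x":1.26,"y":-2.22,"z":1.2,"ax":0,"ay":0,"az":1.33},{"x":1.26,"y":-2.22,"z":1.2,"ax":0,"ay":0,"az":1.33},{"x":1.26,"y":-2.22,"z":1.2,"ax":0,"ay":0,"az":1.33},{"x":1.26,"y":-2.22,"z":1.2,"ax":0,"ay":0,"az":1.33},{"x":1.26,"y":-2.22,"z":1.2,"ax":0,"ay":0,"az":1.33},{"x":1.26,"y":-2.22,"z":1.2,"ax":0,"ay":0,"az":1.33}]' 1
python3 - <<'E'
from h import *
from station import ctrl
go(.431,.232,.06,.2)
c=ctrl.read_camera("wrist");pickle.dump(c,open("w2.pkl","wb"));cv2.imwrite("pics/w2.png",c["color"][:,:,::-1])
for o in lids(c): print(o)
E
```

```text
time_s: 7.2
position: [0.4307, 0.2328, 0.188]
eef_rot: [0.0, 0.631, 0.775, 0.0]
contact_force: [0.3, 0.5, -0.3]
gripper_width: 0.0855
finger_force: 0.0
t 7.2 pos [0.4307 0.2328 0.188 ] toolyaw 0.204 tz [ 0.  0. -1.] shift [-1.800e-02  2.000e-03  2.559e+00] az 0.004157102388038014 q6 0.18
([0.4272, 0.2352], np.float64(0.0633), (314, 200))
([0.4423, 0.1385], np.float64(0.067), (309, 312))
```

View pics/w2.png

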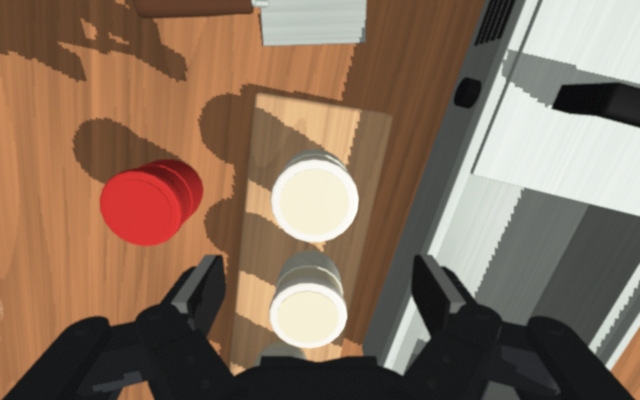

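The lid to grasp is at (314,200), midway between the fingers, and the red look-alike at (150,205) is clear of them. I'll grasp the tub.

```bash
python3 -m pendant '[{"x":-0.02,"y":-0.02,"z":1.0,"ax":0,"ay":0,"az":0},{"x":-0.02,"y":-0.02,"z":1.9,"ax":0,"ay":0,"az":0},{"x":-0.02,"y":-0.02,"z":2.55,"ax":0,"ay":0,"az":0},{"x":-0.02,"y":-0.02,"z":2.55,"ax":0,"ay":0,"az":0},{"x":-0.02,"y":-0.02,"z":2.55,"ax":0,"ay":0,"az":0},{"x":-0.02,"y":-0.02,"z":2.55,"ax":0,"ay":0,"az":0},{"x":-0.02,"y":-0.02,"z":2.55,"ax":0,"ay":0,"az":0},{"x":-0.02,"y":-0.02,"z":2.55,"ax":0,"ay":0,"az":0}]'
python3 -m pendant '[{"x":0,"y":0,"z":0,"ax":0,"ay":0,"az":0},{"x":0,"y":0,"z":0,"ax":0,"ay":0,"az":0},{"x":0,"y":0,"z":0,"ax":0,"ay":0,"az":0},{"x":0,"y":0,"z":0,"ax":0,"ay":0,"az":0},{"x":0,"y":0,"z":0,"ax":0,"ay":0,"az":0},{"x":0,"y":0,"z":-0.5,"ax":0,"ay":0,"az":0},{"x":0,"y":0,"z":-1.5,"ax":0,"ay":0,"az":0},{"x":0,"y":0,"z":-2.7,"ax":0,"ay":0,"az":0}]' 0.5 40
python3 - <<'E'
from h import *
P=np.array([.6394,-.2021]);th=.197
for k in (1,2,3):
    a=th+k*np.pi/2; print(k,P+.082*np.array([np.cos(a),np.sin(a)]))
go(.475,-.02,.21,.2)
E
```

```text
time_s: 8.25
position: [0.4303, 0.2319, 0.0612]
eef_rot: [0.0, 0.632, 0.775, 0.001]
contact_force: [0.2, -0.3, -0.4]
gripper_width: 0.0856
finger_force: 0.0
time_s: 9.25
position: [0.4286, 0.2311, 0.1939]
eef_rot: [-0.001, 0.632, 0.775, -0.002]
contact_force: [0.2, 0.6, -1.6]
gripper_width: 0.065
finger_force: 45.1
1 [ 0.62335028 -0.12168603]
2 [ 0.55898603 -0.21814972]
3 [ 0.65544972 -0.28251397]
t 9.25 pos [0.4286 0.2311 0.1939] toolyaw 0.203 tz [-0.005 -0.002 -1.   ] shift [-5.106 -0.105 -0.316] az 0.002872334842787927 q6 0.18
```

```bash
python3 - <<'E'
from h import *
from station import ctrl
s=ctrl.observe();print(s["gripper_width"],s["contact_force"],s["position"])
c=ctrl.read_camera("wrist");cv2.imwrite("pics/w3.png",cv2.resize(c["color"][150:400,120:520,::-1],None,fx=1.5,fy=1.5))
s=ctrl.observe();print(s["gripper_width"],s["contact_force"],s["position"])
E
```

```text
0.06497317950586404 [ 0.18155115  0.63260083 -1.56008987] [0.42859616 0.23110721 0.19389175]
0.06505781919152316 [1.76416963 0.48883198 5.14134051] [0.43284289 0.23288436 0.204913  ]
```

View pics/w3.png

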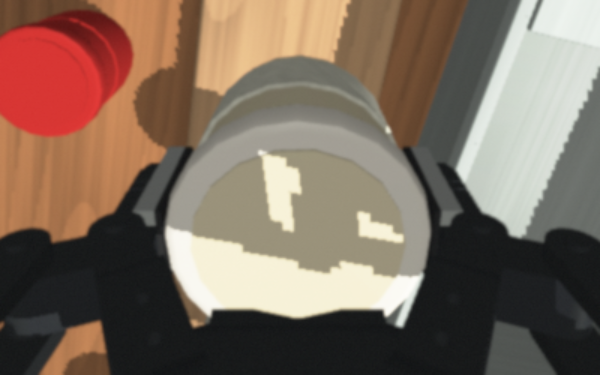

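The tub is held centrally at (319,301), with the pads touching the lid rim. I'll carry it to a hover where the wrist camera can see the nests.

```bash
python3 -c "
from h import *
go(.6,-.27,.30,.2)"
```

```text
t 9.3 pos [0.4328 0.2329 0.2049] toolyaw 0.203 tz [ 0.012  0.005 -1.   ] shift [-10.521   1.27   -1.909] az 0.003101187080157608 q6 0.18
```

```bash
python3 -m pendant '[{"x":-1.0,"y":0.1,"z":-0.5,"ax":0,"ay":0,"az":0},{"x":-2.2,"y":0.25,"z":-1.0,"ax":0,"ay":0,"az":0},{"x":-3.4,"y":0.4,"z":-1.6,"ax":0,"ay":0,"az":0},{"x":-4.6,"y":0.55,"z":-1.9,"ax":0,"ay":0,"az":0},{"x":-5.8,"y":0.7,"z":-1.9,"ax":0,"ay":0,"az":0},{"x":-7.0,"y":0.85,"z":-1.9,"ax":0,"ay":0,"az":0},{"x":-8.2,"y":1.0,"z":-1.9,"ax":0,"ay":0,"az":0},{"x":-9.3,"y":1.2,"z":-1.9,"ax":0,"ay":0,"az":0}]'
python3 -m pendant '[{"x":-0.7,"y":0.05,"z":0,"ax":0,"ay":0,"az":0},{"x":-1.2,"y":0.07,"z":0,"ax":0,"ay":0,"az":0},{"x":-1.2,"y":0.07,"z":0,"ax":0,"ay":0,"az":0},{"x":-1.2,"y":0.07,"z":0,"ax":0,"ay":0,"az":0},{"x":-1.2,"y":0.07,"z":0,"ax":0,"ay":0,"az":0},{"x":-1.2,"y":0.07,"z":0,"ax":0,"ay":0,"az":0},{"x":-1.2,"y":0.07,"z":0,"ax":0,"ay":0,"az":0},{"x":-1.2,"y":0.07,"z":0,"ax":0,"ay":0,"az":0}]'
python3 - <<'E'
from h import *
from station import ctrl
c=ctrl.read_camera("wrist");pickle.dump(c,open("w4.pkl","wb"));cv2.imwrite("pics/w4.png",c["color"][:,:,::-1])
for k,p in enumerate([(.6394,-.2021),(.6234,-.1217),(.559,-.2181),(.6554,-.2825)]): print(k,proj(c,[*p,.057]))
E
```

```text
time_s: 10.3
position: [0.5826, -0.214, 0.2884]
eef_rot: [-0.001, 0.632, 0.775, -0.0]
contact_force: [1.5, 0.0, -1.2]
gripper_width: 0.0648
finger_force: 45.3
time_s: 11.3
position: [0.5979, -0.2694, 0.2906]
eef_rot: [0.0, 0.632, 0.775, 0.0]
contact_force: [-0.5, 0.5, -1.1]
gripper_width: 0.0647
finger_force: 45.3
0 [368.6578912  113.19495206]
1 [373.09169536  28.6520837 ]
2 [292.48579056 112.6778322 ]
3 [364.81536241 186.46350297]
```

View pics/w4.png

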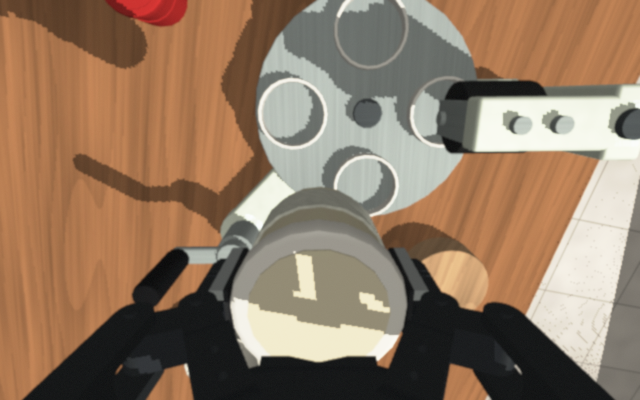

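The rings are at (371,30), (292,114) and (366,185), within 2 px of my prediction, so the nest estimates hold. Next I'll check how the tub sits relative to the TCP.

```bash
python3 - <<'E'
from h import *
c=load("w4.pkl"); 
for v in (298,303,308): print(ray(c,(319,v),.3155))
im=c["color"].astype(int)
for k,(uv) in enumerate([(371,30),(292,114),(366,185)]): print(ray(c,uv,.057).round(4))
go(.6554,-.2825,.15,.2)
E
```

```text
[ 0.59625915 -0.26182469  0.3155    ]
[ 0.59668457 -0.26388197  0.3155    ]
[ 0.5971147  -0.26596201  0.3155    ]
[ 0.6217 -0.1233  0.057 ]
[ 0.5587 -0.2196  0.057 ]
[ 0.6563 -0.2805  0.057 ]
t 11.35 pos [ 0.5979 -0.2696  0.2905] toolyaw 0.203 tz [ 0. -0. -1.] shift [-0.485  1.074  2.81 ] az 0.003249451347596466 q6 -0.71
```

```bash
python3 -m pendant '[{"x":-0.51,"y":1.08,"z":0,"ax":0,"ay":0,"az":0},{"x":-0.51,"y":1.08,"z":0.6,"ax":0,"ay":0,"az":0},{"x":-0.51,"y":1.08,"z":1.5,"ax":0,"ay":0,"az":0},{"x":-0.51,"y":1.08,"z":2.2,"ax":0,"ay":0,"az":0},{"x":-0.51,"y":1.08,"z":2.8,"ax":0,"ay":0,"az":0},{"x":-0.51,"y":1.08,"z":3.2,"ax":0,"ay":0,"az":0},{"x":-0.51,"y":1.08,"z":3.45,"ax":0,"ay":0,"az":0},{"x":-0.51,"y":1.08,"z":3.6,"ax":0,"ay":0,"az":0}]'
python3 - <<'E'
from h import *
go(.6562,-.2837,.086,.2)
E
```

```text
time_s: 12.35
position: [0.6562, -0.284, 0.1105]
eef_rot: [0.0, 0.632, 0.775, 0.0]
contact_force: [-0.1, 0.6, -1.7]
gripper_width: 0.065
finger_force: 45.6
t 12.35 pos [ 0.6562 -0.284   0.1105] toolyaw 0.203 tz [ 0.001 -0.    -1.   ] shift [0.005 0.    0.49 ] az 0.003006321556426439 q6 -0.69
```

```bash
python3 -m pendant '[{"x":0,"y":0,"z":0.1,"ax":0,"ay":0,"az":0},{"x":0,"y":0,"z":0.2,"ax":0,"ay":0,"az":0},{"x":0,"y":0,"z":0.3,"ax":0,"ay":0,"az":0},{"x":0,"y":0,"z":0.4,"ax":0,"ay":0,"az":0},{"x":0,"y":0,"z":0.48,"ax":0,"ay":0,"az":0},{"x":0,"y":0,"z":0.48,"ax":0,"ay":0,"az":0},{"x":0,"y":0,"z":0.48,"ax":0,"ay":0,"az":0},{"x":0,"y":0,"z":0.48,"ax":0,"ay":0,"az":0}]'

```

```text
time_s: 13.35
position: [0.6561, -0.2839, 0.0868]
eef_rot: [0.0, 0.632, 0.775, 0.0]
contact_force: [-0.7, 0.5, -2.5]
gripper_width: 0.0649
finger_force: 45.6
```

```bash
python3 -m pendant '[{"x":0,"y":0,"z":0,"ax":0,"ay":0,"az":0},{"x":0,"y":0,"z":0,"ax":0,"ay":0,"az":0},{"x":0,"y":0,"z":0,"ax":0,"ay":0,"az":0},{"x":0,"y":0,"z":-0.3,"ax":0,"ay":0,"az":0},{"x":0,"y":0,"z":-1.0,"ax":0,"ay":0,"az":0},{"x":0,"y":0,"z":-2.0,"ax":0,"ay":0,"az":0},{"x":0,"y":0,"z":-3.0,"ax":0,"ay":0,"az":0},{"x":0,"y":0,"z":-3.5,"ax":0,"ay":0,"az":0}]' 1
python3 -c "
from h import *
go(.4453,.1324,.2,.2)"
```

```text
time_s: 14.35
position: [0.6567, -0.2842, 0.268]
eef_rot: [0.004, 0.632, 0.775, 0.001]
contact_force: [0.5, -0.1, -0.5]
gripper_width: 0.0853
finger_force: 0.0
t 14.35 pos [ 0.6567 -0.2842  0.268 ] toolyaw 0.203 tz [ 0.008 -0.004 -1.   ] shift [ 9.02  -2.47   1.295] az 0.0030569828001689725 q6 -0.69
```

```bash
python3 -m pendant '[{"x":9.02,"y":-2.46,"z":0,"ax":0,"ay":0,"az":0},{"x":9.02,"y":-2.46,"z":0,"ax":0,"ay":0,"az":0},{"x":9.02,"y":-2.46,"z":0,"ax":0,"ay":0,"az":0},{"x":9.02,"y":-2.46,"z":0,"ax":0,"ay":0,"az":0},{"x":9.02,"y":-2.46,"z":0,"ax":0,"ay":0,"az":0},{"x":9.02,"y":-2.46,"z":0.4,"ax":0,"ay":0,"az":0},{"x":9.02,"y":-2.46,"z":0.8,"ax":0,"ay":0,"az":0},{"x":9.02,"y":-2.46,"z":1.2,"ax":0,"ay":0,"az":0}]'
python3 - <<'E'
from h import *
from station import ctrl
c=ctrl.read_camera("top");pickle.dump(c,open("top1.pkl","wb"));cv2.imwrite("pics/top1.png",cv2.resize(c["color"][80:280,180:460,::-1],None,fx=2.5,fy=2.5))
print(*lids(c),*lids(c,.110),sep="\n")
c=ctrl.read_camera("wrist");print("w",*lids(c),sep="\n")
go(.4453,.1324,.06,.2)
E
```

```text
time_s: 15.35
position: [0.4442, 0.1355, 0.2039]
eef_rot: [0.002, 0.631, 0.776, 0.003]
contact_force: [0.6, 0.1, -1.3]
gripper_width: 0.0851
finger_force: 0.0
([0.4375, 0.0151], np.float64(0.065), (303, 226))
([0.4342, 0.0137], np.float64(0.0638), (303, 226))
w
([0.4418, 0.1352], np.float64(0.0633), (321, 203))
([0.435, 0.0223], np.float64(0.0689), (287, 321))
t 15.45 pos [0.4411 0.1354 0.199 ] toolyaw 0.208 tz [-0.006  0.    -1.   ] shift [-0.08   0.086  2.78 ] az 0.00789205538873361 q6 -0.03
```

View pics/top1.png

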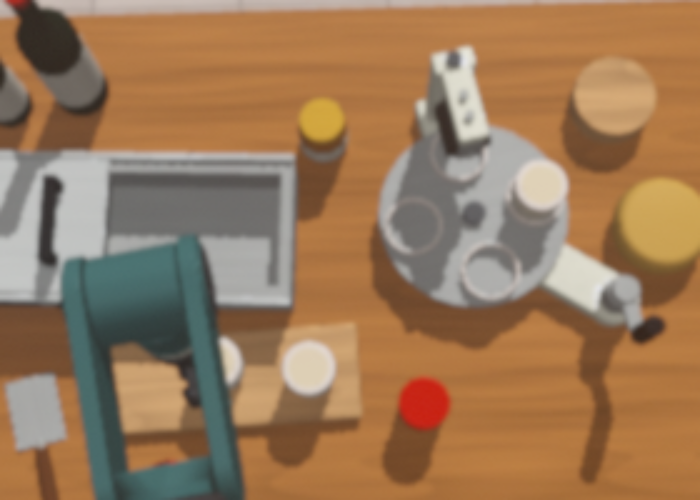

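Tub 1 stands in its nest at crop position (540,186). I'll pick the second tub.

```bash
python3 -m pendant '[{"x":-0.04,"y":0.04,"z":0.9,"ax":0,"ay":0,"az":0},{"x":-0.04,"y":0.04,"z":1.8,"ax":0,"ay":0,"az":0},{"x":-0.04,"y":0.04,"z":2.5,"ax":0,"ay":0,"az":0},{"x":-0.04,"y":0.04,"z":2.8,"ax":0,"ay":0,"az":0},{"x":-0.04,"y":0.04,"z":2.8,"ax":0,"ay":0,"az":0},{"x":-0.04,"y":0.04,"z":2.8,"ax":0,"ay":0,"az":0},{"x":-0.04,"y":0.04,"z":2.8,"ax":0,"ay":0,"az":0},{"x":-0.04,"y":0.04,"z":2.8,"ax":0,"ay":0,"az":0}]'
python3 -m pendant '[{"x":0,"y":0,"z":0,"ax":0,"ay":0,"az":0},{"x":0,"y":0,"z":0,"ax":0,"ay":0,"az":0},{"x":0,"y":0,"z":0,"ax":0,"ay":0,"az":0},{"x":0,"y":0,"z":0,"ax":0,"ay":0,"az":0},{"x":0,"y":0,"z":0,"ax":0,"ay":0,"az":0},{"x":0,"y":0,"z":-0.6,"ax":0,"ay":0,"az":0},{"x":0,"y":0,"z":-1.7,"ax":0,"ay":0,"az":0},{"x":0,"y":0,"z":-2.9,"ax":0,"ay":0,"az":0}]' 0.5 40
python3 - <<'E'
from h import *
c=load("top1.pkl");print("tub1 in nest",ray(c,(540/2.5+180-.3,186/2.5+80-.3),.110))
go(.5586,-.2208,.25,.2)
E
```

```text
time_s: 16.45
position: [0.4476, 0.1317, 0.0624]
eef_rot: [0.001, 0.632, 0.775, 0.001]
contact_force: [-0.6, 0.8, 0.6]
gripper_width: 0.0856
finger_force: 0.0
time_s: 17.45
position: [0.446, 0.1314, 0.2057]
eef_rot: [-0.001, 0.632, 0.775, -0.001]
contact_force: [0.7, 0.6, -2.3]
gripper_width: 0.0649
finger_force: 45.5
tub1 in nest [ 0.65619793 -0.28062354  0.11      ]
t 17.45 pos [0.446  0.1314 0.2057] toolyaw 0.203 tz [-0.004 -0.    -1.   ] shift [-7.354  0.782 -0.89 ] az 0.003023333662331318 q6 -0.04
```

```bash
python3 -m pendant '[{"x":-1.1,"y":0.12,"z":-0.6,"ax":0,"ay":0,"az":0},{"x":-2.3,"y":0.25,"z":-0.8,"ax":0,"ay":0,"az":0},{"x":-3.5,"y":0.38,"z":-0.8,"ax":0,"ay":0,"az":0},{"x":-4.7,"y":0.5,"z":-0.8,"ax":0,"ay":0,"az":0},{"x":-5.9,"y":0.63,"z":-0.8,"ax":0,"ay":0,"az":0},{"x":-6.9,"y":0.75,"z":-0.8,"ax":0,"ay":0,"az":0},{"x":-7.38,"y":0.79,"z":-0.4,"ax":0,"ay":0,"az":0},{"x":-7.38,"y":0.79,"z":0.0,"ax":0,"ay":0,"az":0}]'
python3 -m pendant '[{"x":0,"y":0,"z":0.6,"ax":0,"ay":0,"az":0},{"x":0,"y":0,"z":1.0,"ax":0,"ay":0,"az":0},{"x":0,"y":0,"z":1.2,"ax":0,"ay":0,"az":0},{"x":0,"y":0,"z":1.4,"ax":0,"ay":0,"az":0},{"x":0,"y":0,"z":1.4,"ax":0,"ay":0,"az":0},{"x":0,"y":0,"z":1.4,"ax":0,"ay":0,"az":0},{"x":0,"y":0,"z":1.4,"ax":0,"ay":0,"az":0},{"x":0,"y":0,"z":1.4,"ax":0,"ay":0,"az":0}]'
python3 - <<'E'
from h import *
go(.5594,-.2218,.088,.2)
E
```

```text
time_s: 18.45
position: [0.5597, -0.2233, 0.2032]
eef_rot: [-0.002, 0.633, 0.774, -0.0]
contact_force: [0.3, 0.4, -1.8]
gripper_width: 0.0648
finger_force: 45.5
time_s: 19.45
position: [0.5603, -0.222, 0.137]
eef_rot: [0.001, 0.632, 0.775, 0.0]
contact_force: [-0.6, 0.2, -2.2]
gripper_width: 0.065
finger_force: 45.5
t 19.45 pos [ 0.5603 -0.222   0.137 ] toolyaw 0.203 tz [ 0.001 -0.    -1.   ] shift [ 0.009 -0.017  0.981] az 0.0029578650234807213 q6 -0.67
```

```bash
python3 -m pendant '[{"x":0.01,"y":-0.02,"z":0.2,"ax":0,"ay":0,"az":0},{"x":0.01,"y":-0.02,"z":0.4,"ax":0,"ay":0,"az":0},{"x":0.01,"y":-0.02,"z":0.6,"ax":0,"ay":0,"az":0},{"x":0.01,"y":-0.02,"z":0.75,"ax":0,"ay":0,"az":0},{"x":0.01,"y":-0.02,"z":0.9,"ax":0,"ay":0,"az":0},{"x":0.01,"y":-0.02,"z":0.98,"ax":0,"ay":0,"az":0},{"x":0.01,"y":-0.02,"z":0.98,"ax":0,"ay":0,"az":0},{"x":0.01,"y":-0.02,"z":0.98,"ax":0,"ay":0,"az":0}]'

```

```text
time_s: 20.45
position: [0.5592, -0.2217, 0.0878]
eef_rot: [0.0, 0.632, 0.775, 0.0]
contact_force: [-0.7, -0.1, -2.7]
gripper_width: 0.0642
finger_force: 45.5
```

```bash
python3 -m pendant '[{"x":0,"y":0,"z":0,"ax":0,"ay":0,"az":0},{"x":0,"y":0,"z":0,"ax":0,"ay":0,"az":0},{"x":0,"y":0,"z":0,"ax":0,"ay":0,"az":0},{"x":0,"y":0,"z":-0.3,"ax":0,"ay":0,"az":0},{"x":0,"y":0,"z":-1.0,"ax":0,"ay":0,"az":0},{"x":0,"y":0,"z":-2.0,"ax":0,"ay":0,"az":0},{"x":0.5,"y":-0.2,"z":-2.4,"ax":0,"ay":0,"az":0},{"x":1.3,"y":-0.5,"z":-2.4,"ax":0,"ay":0,"az":0}]' 1
python3 -c "
from h import *
go(.4363,.017,.2,.2)"
```

```text
time_s: 21.45
position: [0.5227, -0.1637, 0.2118]
eef_rot: [0.004, 0.632, 0.775, 0.001]
contact_force: [-0.7, 0.0, 0.2]
gripper_width: 0.0855
finger_force: 0.0
t 21.45 pos [ 0.5227 -0.1637  0.2118] toolyaw 0.202 tz [ 0.007 -0.003 -1.   ] shift [ 3.887 -0.971  0.213] az 0.0015069803476506216 q6 -0.61
```

```bash
python3 -m pendant '[{"x":1.1,"y":-0.3,"z":0.2,"ax":0,"ay":0,"az":0},{"x":2.3,"y":-0.6,"z":0.2,"ax":0,"ay":0,"az":0},{"x":3.4,"y":-0.9,"z":0.2,"ax":0,"ay":0,"az":0},{"x":3.88,"y":-0.97,"z":0.2,"ax":0,"ay":0,"az":0},{"x":3.88,"y":-0.97,"z":0.2,"ax":0,"ay":0,"az":0},{"x":3.88,"y":-0.97,"z":0.2,"ax":0,"ay":0,"az":0},{"x":3.88,"y":-0.97,"z":0.2,"ax":0,"ay":0,"az":0},{"x":3.88,"y":-0.97,"z":0.2,"ax":0,"ay":0,"az":0}]'
python3 - <<'E'
from h import *
from station import ctrl
c=ctrl.read_camera("top");pickle.dump(c,open("top2.pkl","wb"))
print(*lids(c),*lids(c,.110),sep="\n")
c=ctrl.read_camera("wrist");print("w",*lids(c),sep="\n");pickle.dump(c,open("w5.pkl","wb"))
go(.4363,.017,.06,.2)
E
```

```text
time_s: 22.45
position: [0.435, 0.0165, 0.1973]
eef_rot: [-0.0, 0.632, 0.775, -0.0]
contact_force: [-0.4, -0.7, -0.3]
gripper_width: 0.0853
finger_force: 0.0

w
([0.4337, 0.0176], np.float64(0.0637), (317, 198))
t 22.55 pos [0.4349 0.0167 0.1972] toolyaw 0.202 tz [-0.  0. -1.] shift [-1.000e-03  3.000e-02  2.744e+00] az 0.0018931549790748292 q6 -0.29
```

```bash
python3 -m pendant '[{"x":0,"y":0,"z":0.9,"ax":0,"ay":0,"az":0},{"x":0,"y":0,"z":1.8,"ax":0,"ay":0,"az":0},{"x":0,"y":0,"z":2.5,"ax":0,"ay":0,"az":0},{"x":0,"y":0,"z":2.76,"ax":0,"ay":0,"az":0},{"x":0,"y":0,"z":2.76,"ax":0,"ay":0,"az":0},{"x":0,"y":0,"z":2.76,"ax":0,"ay":0,"az":0},{"x":0,"y":0,"z":2.76,"ax":0,"ay":0,"az":0},{"x":0,"y":0,"z":2.76,"ax":0,"ay":0,"az":0}]'
python3 -m pendant '[{"x":0,"y":0,"z":0,"ax":0,"ay":0,"az":0},{"x":0,"y":0,"z":0,"ax":0,"ay":0,"az":0},{"x":0,"y":0,"z":0,"ax":0,"ay":0,"az":0},{"x":0,"y":0,"z":0,"ax":0,"ay":0,"az":0},{"x":0,"y":0,"z":0,"ax":0,"ay":0,"az":0},{"x":0,"y":0,"z":-0.6,"ax":0,"ay":0,"az":0},{"x":0,"y":0,"z":-1.7,"ax":0,"ay":0,"az":0},{"x":0,"y":0,"z":-2.9,"ax":0,"ay":0,"az":0}]' 0.5 40
python3 - <<'E'
from h import *
go(.6228,-.1232,.21,.2)
E
```

```text
time_s: 23.55
position: [0.4354, 0.0172, 0.0604]
eef_rot: [0.001, 0.632, 0.775, 0.001]
contact_force: [0.5, 0.1, 0.4]
gripper_width: 0.085
finger_force: 0.0
time_s: 24.55
position: [0.4335, 0.0174, 0.2037]
eef_rot: [-0.002, 0.632, 0.775, -0.001]
contact_force: [1.1, -0.5, -2.4]
gripper_width: 0.065
finger_force: 45.3
t 24.55 pos [0.4335 0.0174 0.2037] toolyaw 0.203 tz [-0.004  0.001 -1.   ] shift [-3.517  3.141 -0.143] az 0.0029791290663541137 q6 -0.29
```

```bash
python3 -m pendant '[{"x":-0.7,"y":0.6,"z":-0.1,"ax":0,"ay":0,"az":0},{"x":-1.5,"y":1.3,"z":-0.1,"ax":0,"ay":0,"az":0},{"x":-2.3,"y":2.0,"z":-0.1,"ax":0,"ay":0,"az":0},{"x":-3.0,"y":2.7,"z":-0.1,"ax":0,"ay":0,"az":0},{"x":-3.5,"y":3.12,"z":-0.1,"ax":0,"ay":0,"az":0},{"x":-3.5,"y":3.12,"z":-0.1,"ax":0,"ay":0,"az":0},{"x":-3.5,"y":3.12,"z":0.4,"ax":0,"ay":0,"az":0},{"x":-3.5,"y":3.12,"z":0.8,"ax":0,"ay":0,"az":0}]'
python3 -m pendant '[{"x":0,"y":0,"z":0.3,"ax":0,"ay":0,"az":0},{"x":0,"y":0,"z":0.5,"ax":0,"ay":0,"az":0},{"x":0,"y":0,"z":0.6,"ax":0,"ay":0,"az":0},{"x":0,"y":0,"z":0.7,"ax":0,"ay":0,"az":0},{"x":0,"y":0,"z":0.7,"ax":0,"ay":0,"az":0},{"x":0,"y":0,"z":0.7,"ax":0,"ay":0,"az":0},{"x":0,"y":0,"z":0.7,"ax":0,"ay":0,"az":0},{"x":0,"y":0,"z":0.7,"ax":0,"ay":0,"az":0}]'
python3 - <<'E'
from h import *
go(.6228,-.1232,.086,.2)
E
```

```text
time_s: 25.55
position: [0.6217, -0.1218, 0.1625]
eef_rot: [-0.001, 0.632, 0.775, -0.0]
contact_force: [-0.4, 0.4, -2.3]
gripper_width: 0.065
finger_force: 45.6
time_s: 26.55
position: [0.6229, -0.1227, 0.1297]
eef_rot: [0.0, 0.632, 0.775, 0.0]
contact_force: [-0.2, -0.0, -0.8]
gripper_width: 0.0647
finger_force: 45.6
t 26.55 pos [ 0.6229 -0.1227  0.1297] toolyaw 0.203 tz [ 0.001 -0.    -1.   ] shift [-0.009 -0.004  0.873] az 0.002945598572846153 q6 -0.49
```

```bash
python3 -m pendant '[{"x":-0.01,"y":0,"z":0.2,"ax":0,"ay":0,"az":0},{"x":-0.01,"y":0,"z":0.4,"ax":0,"ay":0,"az":0},{"x":-0.01,"y":0,"z":0.6,"ax":0,"ay":0,"az":0},{"x":-0.01,"y":0,"z":0.75,"ax":0,"ay":0,"az":0},{"x":-0.01,"y":0,"z":0.87,"ax":0,"ay":0,"az":0},{"x":-0.01,"y":0,"z":0.87,"ax":0,"ay":0,"az":0},{"x":-0.01,"y":0,"z":0.87,"ax":0,"ay":0,"az":0},{"x":-0.01,"y":0,"z":0.87,"ax":0,"ay":0,"az":0}]'
python3 -m pendant '[{"x":0,"y":0,"z":0,"ax":0,"ay":0,"az":0},{"x":0,"y":0,"z":0,"ax":0,"ay":0,"az":0},{"x":0,"y":0,"z":0,"ax":0,"ay":0,"az":0},{"x":0,"y":0,"z":-0.3,"ax":0,"ay":0,"az":0},{"x":0,"y":0,"z":-1.0,"ax":0,"ay":0,"az":0},{"x":0,"y":0,"z":-2.0,"ax":0,"ay":0,"az":0},{"x":0,"y":0,"z":-2.6,"ax":0,"ay":0,"az":0},{"x":0,"y":0,"z":-2.8,"ax":0,"ay":0,"az":0}]' 1
python3 - <<'E'
from h import *
go(.466,-.393,.25,.2)
E
```

```text
time_s: 27.55
position: [0.6232, -0.1233, 0.0865]
eef_rot: [0.001, 0.632, 0.775, 0.0]
contact_force: [0.4, -0.4, -1.5]
gripper_width: 0.0652
finger_force: 45.6
time_s: 28.55
position: [0.624, -0.1235, 0.2303]
eef_rot: [0.003, 0.632, 0.775, 0.001]
contact_force: [-0.3, 0.1, 0.1]
gripper_width: 0.0853
finger_force: 0.0
t 28.55 pos [ 0.624  -0.1235  0.2303] toolyaw 0.203 tz [ 0.007 -0.002 -1.   ] shift [-4.644 -4.179 -0.405] az 0.003034270383152071 q6 -0.49
```

```bash
python3 -m pendant '[{"x":-0.8,"y":-0.7,"z":-0.4,"ax":0,"ay":0,"az":0},{"x":-1.6,"y":-1.4,"z":-0.4,"ax":0,"ay":0,"az":0},{"x":-2.4,"y":-2.1,"z":-0.4,"ax":0,"ay":0,"az":0},{"x":-3.2,"y":-2.9,"z":-0.4,"ax":0,"ay":0,"az":0},{"x":-4.0,"y":-3.6,"z":-0.4,"ax":0,"ay":0,"az":0},{"x":-4.64,"y":-4.2,"z":-0.4,"ax":0,"ay":0,"az":0},{"x":-4.64,"y":-4.2,"z":-0.4,"ax":0,"ay":0,"az":0},{"x":-4.64,"y":-4.2,"z":-0.4,"ax":0,"ay":0,"az":0}]' 0.7
python3 - <<'E'
from h import *
from station import ctrl
c=ctrl.read_camera("top");pickle.dump(c,open("top3.pkl","wb"));print(*lids(c,.110),sep="\n")
c=ctrl.read_camera("wrist");pickle.dump(c,open("w6.pkl","wb"))
cv2.imwrite("pics/w6.png",c["color"][:,:,::-1])
go(.464,-.393,.141,.2)
print(proj(c,[.464,-.393,.166]),proj(c,[.464,-.393,.141]))
E
```

```text
time_s: 29.55
position: [0.4639, -0.3922, 0.2449]
eef_rot: [-0.001, 0.632, 0.775, 0.001]
contact_force: [0.2, 0.6, 0.2]
gripper_width: 0.0598
finger_force: 0.0

t 29.65 pos [ 0.4646 -0.3916  0.2454] toolyaw 0.205 tz [-0.     0.001 -1.   ] shift [-0.028 -0.017  2.089] az 0.004668070898114607 q6 -1.0
[317.81310191 216.28243733] [317.8311382  204.23261494]
```

View pics/w6.png

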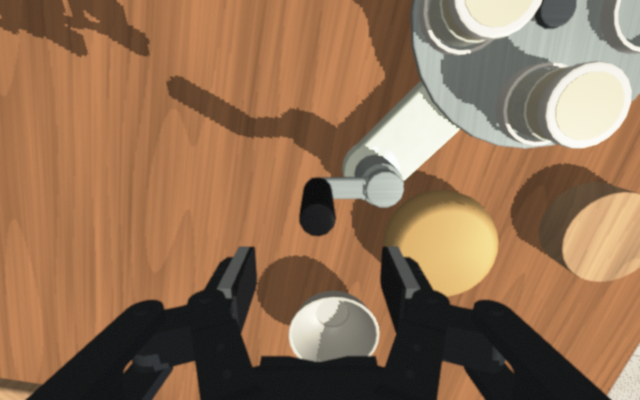

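The handle's top is at (318,219), where predicted, and all three tubs sit in nests. I'll grip the handle.

```bash
python3 -m pendant '[{"x":-0.03,"y":-0.02,"z":0.8,"ax":0,"ay":0,"az":0},{"x":-0.03,"y":-0.02,"z":1.6,"ax":0,"ay":0,"az":0},{"x":-0.03,"y":-0.02,"z":2.08,"ax":0,"ay":0,"az":0},{"x":-0.03,"y":-0.02,"z":2.08,"ax":0,"ay":0,"az":0},{"x":-0.03,"y":-0.02,"z":2.08,"ax":0,"ay":0,"az":0},{"x":-0.03,"y":-0.02,"z":2.08,"ax":0,"ay":0,"az":0},{"x":-0.03,"y":-0.02,"z":2.08,"ax":0,"ay":0,"az":0},{"x":-0.03,"y":-0.02,"z":2.08,"ax":0,"ay":0,"az":0}]' 0.7
python3 -m pendant '[{"x":0,"y":0,"z":0,"ax":0,"ay":0,"az":0},{"x":0,"y":0,"z":0,"ax":0,"ay":0,"az":0},{"x":0,"y":0,"z":0,"ax":0,"ay":0,"az":0},{"x":0,"y":0,"z":0,"ax":0,"ay":0,"az":0},{"x":0,"y":0,"z":0,"ax":0,"ay":0,"az":0},{"x":0,"y":0,"z":0,"ax":0,"ay":0,"az":0},{"x":0,"y":0,"z":0,"ax":0,"ay":0,"az":0},{"x":0,"y":0,"z":0,"ax":0,"ay":0,"az":0}]' 0 30
python3 -m pendant '[{"x":-0.23,"y":0.02,"z":0,"ax":0,"ay":0,"az":0},{"x":-0.46,"y":0.09,"z":0,"ax":0,"ay":0,"az":0},{"x":-0.67,"y":0.20,"z":0,"ax":0,"ay":0,"az":0},{"x":-0.85,"y":0.35,"z":0,"ax":0,"ay":0,"az":0},{"x":-1.0,"y":0.53,"z":0,"ax":0,"ay":0,"az":0},{"x":-1.11,"y":0.74,"z":0,"ax":0,"ay":0,"az":0},{"x":-1.18,"y":0.97,"z":0,"ax":0,"ay":0,"az":0},{"x":-1.2,"y":1.2,"z":0,"ax":0,"ay":0,"az":0}]'
```

```text
time_s: 30.65
position: [0.4634, -0.3947, 0.1426]
eef_rot: [0.001, 0.632, 0.775, -0.0]
contact_force: [0.6, -0.4, -0.1]
gripper_width: 0.0601
finger_force: 0.0
time_s: 31.65
position: [0.4637, -0.3943, 0.1421]
eef_rot: [0.0, 0.632, 0.775, 0.0]
contact_force: [4.6, 1.1, 0.5]
gripper_width: 0.0253
finger_force: 29.9
time_s: 32.65
position: [0.533, -0.4409, 0.142]
eef_rot: [-0.002, 0.632, 0.775, -0.0]
contact_force: [-2.3, 5.3, 5.1]
gripper_width: 0.0254
finger_force: 30.3
```

```bash
python3 -m pendant '[{"x":0.02,"y":0.23,"z":0,"ax":0,"ay":0,"az":0},{"x":0.09,"y":0.46,"z":0,"ax":0,"ay":0,"az":0},{"x":0.20,"y":0.67,"z":0,"ax":0,"ay":0,"az":0},{"x":0.35,"y":0.85,"z":0,"ax":0,"ay":0,"az":0},{"x":0.53,"y":1.0,"z":0,"ax":0,"ay":0,"az":0},{"x":0.74,"y":1.11,"z":0,"ax":0,"ay":0,"az":0},{"x":0.97,"y":1.18,"z":0,"ax":0,"ay":0,"az":0},{"x":1.2,"y":1.2,"z":0,"ax":0,"ay":0,"az":0}]'
python3 -m pendant '[{"x":0.23,"y":-0.02,"z":0,"ax":0,"ay":0,"az":0},{"x":0.46,"y":-0.09,"z":0,"ax":0,"ay":0,"az":0},{"x":0.67,"y":-0.20,"z":0,"ax":0,"ay":0,"az":0},{"x":0.85,"y":-0.35,"z":0,"ax":0,"ay":0,"az":0},{"x":1.0,"y":-0.53,"z":0,"ax":0,"ay":0,"az":0},{"x":1.11,"y":-0.74,"z":0,"ax":0,"ay":0,"az":0},{"x":1.18,"y":-0.97,"z":0,"ax":0,"ay":0,"az":0},{"x":1.2,"y":-1.2,"z":0,"ax":0,"ay":0,"az":0}]'
python3 -m pendant '[{"x":-0.02,"y":-0.23,"z":0,"ax":0,"ay":0,"az":0},{"x":-0.09,"y":-0.46,"z":0,"ax":0,"ay":0,"az":0},{"x":-0.20,"y":-0.67,"z":0,"ax":0,"ay":0,"az":0},{"x":-0.35,"y":-0.85,"z":0,"ax":0,"ay":0,"az":0},{"x":-0.53,"y":-1.0,"z":0,"ax":0,"ay":0,"az":0},{"x":-0.74,"y":-1.11,"z":0,"ax":0,"ay":0,"az":0},{"x":-0.97,"y":-1.18,"z":0,"ax":0,"ay":0,"az":0},{"x":-1.2,"y":-1.2,"z":0,"ax":0,"ay":0,"az":0}]'
python3 - <<'E'
from station import ctrl
import pickle
pickle.dump(ctrl.read_camera("top"),open("top4.pkl","wb"))
E
```

```text
time_s: 33.65
position: [0.5814, -0.3697, 0.1421]
eef_rot: [0.001, 0.632, 0.775, 0.0]
contact_force: [-0.0, -2.3, 3.0]
gripper_width: 0.0254
finger_force: 30.2
time_s: 34.65
position: [0.5098, -0.3228, 0.142]
eef_rot: [0.0, 0.632, 0.775, 0.001]
contact_force: [3.9, -0.5, 3.3]
gripper_width: 0.0249
finger_force: 30.2
time_s: 35.65
position: [0.4635, -0.3939, 0.1419]
eef_rot: [-0.001, 0.632, 0.775, 0.002]
contact_force: [5.0, 5.7, 5.8]
gripper_width: 0.0248
finger_force: 30.5
```

Smooth so far. Three more turns will bring the table back to its starting orientation.

```bash
python3 -m pendant '[{"x":-0.23,"y":0.02,"z":0,"ax":0,"ay":0,"az":0},{"x":-0.46,"y":0.09,"z":0,"ax":0,"ay":0,"az":0},{"x":-0.67,"y":0.20,"z":0,"ax":0,"ay":0,"az":0},{"x":-0.85,"y":0.35,"z":0,"ax":0,"ay":0,"az":0},{"x":-1.0,"y":0.53,"z":0,"ax":0,"ay":0,"az":0},{"x":-1.11,"y":0.74,"z":0,"ax":0,"ay":0,"az":0},{"x":-1.18,"y":0.97,"z":0,"ax":0,"ay":0,"az":0},{"x":-1.2,"y":1.2,"z":0,"ax":0,"ay":0,"az":0}]'
python3 -m pendant '[{"x":0.02,"y":0.23,"z":0,"ax":0,"ay":0,"az":0},{"x":0.09,"y":0.46,"z":0,"ax":0,"ay":0,"az":0},{"x":0.20,"y":0.67,"z":0,"ax":0,"ay":0,"az":0},{"x":0.35,"y":0.85,"z":0,"ax":0,"ay":0,"az":0},{"x":0.53,"y":1.0,"z":0,"ax":0,"ay":0,"az":0},{"x":0.74,"y":1.11,"z":0,"ax":0,"ay":0,"az":0},{"x":0.97,"y":1.18,"z":0,"ax":0,"ay":0,"az":0},{"x":1.2,"y":1.2,"z":0,"ax":0,"ay":0,"az":0}]'
python3 -m pendant '[{"x":0.23,"y":-0.02,"z":0,"ax":0,"ay":0,"az":0},{"x":0.46,"y":-0.09,"z":0,"ax":0,"ay":0,"az":0},{"x":0.67,"y":-0.20,"z":0,"ax":0,"ay":0,"az":0},{"x":0.85,"y":-0.35,"z":0,"ax":0,"ay":0,"az":0},{"x":1.0,"y":-0.53,"z":0,"ax":0,"ay":0,"az":0},{"x":1.11,"y":-0.74,"z":0,"ax":0,"ay":0,"az":0},{"x":1.18,"y":-0.97,"z":0,"ax":0,"ay":0,"az":0},{"x":1.2,"y":-1.2,"z":0,"ax":0,"ay":0,"az":0}]'
python3 -m pendant '[{"x":-0.02,"y":-0.23,"z":0,"ax":0,"ay":0,"az":0},{"x":-0.09,"y":-0.46,"z":0,"ax":0,"ay":0,"az":0},{"x":-0.20,"y":-0.67,"z":0,"ax":0,"ay":0,"az":0},{"x":-0.35,"y":-0.85,"z":0,"ax":0,"ay":0,"az":0},{"x":-0.53,"y":-1.0,"z":0,"ax":0,"ay":0,"az":0},{"x":-0.74,"y":-1.11,"z":0,"ax":0,"ay":0,"az":0},{"x":-0.97,"y":-1.18,"z":0,"ax":0,"ay":0,"az":0},{"x":-1.2,"y":-1.2,"z":0,"ax":0,"ay":0,"az":0}]'
```

```text
time_s: 36.7
position: [0.5323, -0.441, 0.142]
eef_rot: [-0.003, 0.632, 0.775, -0.001]
contact_force: [-3.0, 5.0, 8.1]
gripper_width: 0.0252
finger_force: 30.7
time_s: 37.7
position: [0.5814, -0.3704, 0.1421]
eef_rot: [0.001, 0.632, 0.775, 0.0]
contact_force: [4.7, -1.3, 5.4]
gripper_width: 0.0256
finger_force: 30.4
time_s: 38.7
position: [0.5095, -0.3229, 0.142]
eef_rot: [-0.0, 0.632, 0.775, 0.0]
contact_force: [3.9, -0.2, 4.7]
gripper_width: 0.0252
finger_force: 30.4
time_s: 39.7
position: [0.4634, -0.393, 0.1419]
eef_rot: [-0.001, 0.632, 0.775, 0.002]
contact_force: [5.1, 5.9, 6.9]
gripper_width: 0.025
finger_force: 30.6
```

```bash
python3 -m pendant '[{"x":-0.23,"y":0.02,"z":0,"ax":0,"ay":0,"az":0},{"x":-0.46,"y":0.09,"z":0,"ax":0,"ay":0,"az":0},{"x":-0.67,"y":0.20,"z":0,"ax":0,"ay":0,"az":0},{"x":-0.85,"y":0.35,"z":0,"ax":0,"ay":0,"az":0},{"x":-1.0,"y":0.53,"z":0,"ax":0,"ay":0,"az":0},{"x":-1.11,"y":0.74,"z":0,"ax":0,"ay":0,"az":0},{"x":-1.18,"y":0.97,"z":0,"ax":0,"ay":0,"az":0},{"x":-1.2,"y":1.2,"z":0,"ax":0,"ay":0,"az":0}]'
python3 -m pendant '[{"x":0.02,"y":0.23,"z":0,"ax":0,"ay":0,"az":0},{"x":0.09,"y":0.46,"z":0,"ax":0,"ay":0,"az":0},{"x":0.20,"y":0.67,"z":0,"ax":0,"ay":0,"az":0},{"x":0.35,"y":0.85,"z":0,"ax":0,"ay":0,"az":0},{"x":0.53,"y":1.0,"z":0,"ax":0,"ay":0,"az":0},{"x":0.74,"y":1.11,"z":0,"ax":0,"ay":0,"az":0},{"x":0.97,"y":1.18,"z":0,"ax":0,"ay":0,"az":0},{"x":1.2,"y":1.2,"z":0,"ax":0,"ay":0,"az":0}]'
python3 -m pendant '[{"x":0.23,"y":-0.02,"z":0,"ax":0,"ay":0,"az":0},{"x":0.46,"y":-0.09,"z":0,"ax":0,"ay":0,"az":0},{"x":0.67,"y":-0.20,"z":0,"ax":0,"ay":0,"az":0},{"x":0.85,"y":-0.35,"z":0,"ax":0,"ay":0,"az":0},{"x":1.0,"y":-0.53,"z":0,"ax":0,"ay":0,"az":0},{"x":1.11,"y":-0.74,"z":0,"ax":0,"ay":0,"az":0},{"x":1.18,"y":-0.97,"z":0,"ax":0,"ay":0,"az":0},{"x":1.2,"y":-1.2,"z":0,"ax":0,"ay":0,"az":0}]'
python3 -m pendant '[{"x":-0.02,"y":-0.23,"z":0,"ax":0,"ay":0,"az":0},{"x":-0.09,"y":-0.46,"z":0,"ax":0,"ay":0,"az":0},{"x":-0.20,"y":-0.67,"z":0,"ax":0,"ay":0,"az":0},{"x":-0.35,"y":-0.85,"z":0,"ax":0,"ay":0,"az":0},{"x":-0.53,"y":-1.0,"z":0,"ax":0,"ay":0,"az":0},{"x":-0.74,"y":-1.11,"z":0,"ax":0,"ay":0,"az":0},{"x":-0.97,"y":-1.18,"z":0,"ax":0,"ay":0,"az":0},{"x":-1.2,"y":-1.2,"z":0,"ax":0,"ay":0,"az":0}]'
```

```text
time_s: 40.7
position: [0.532, -0.4409, 0.1419]
eef_rot: [-0.003, 0.632, 0.775, -0.001]
contact_force: [-3.1, 2.6, 8.5]
gripper_width: 0.0251
finger_force: 30.8
time_s: 41.7
position: [0.5814, -0.3708, 0.1421]
eef_rot: [0.001, 0.632, 0.775, 0.0]
contact_force: [6.0, -0.8, 5.0]
gripper_width: 0.0262
finger_force: 30.4
time_s: 42.7
position: [0.5094, -0.323, 0.142]
eef_rot: [-0.001, 0.632, 0.775, 0.0]
contact_force: [3.6, 0.8, 5.5]
gripper_width: 0.025
finger_force: 30.4
time_s: 43.7
position: [0.4634, -0.3932, 0.1419]
eef_rot: [-0.001, 0.632, 0.775, 0.002]
contact_force: [5.0, 5.9, 6.4]
gripper_width: 0.0254
finger_force: 30.5
```

```bash
python3 -m pendant '[{"x":-0.23,"y":0.02,"z":0,"ax":0,"ay":0,"az":0},{"x":-0.46,"y":0.09,"z":0,"ax":0,"ay":0,"az":0},{"x":-0.67,"y":0.20,"z":0,"ax":0,"ay":0,"az":0},{"x":-0.85,"y":0.35,"z":0,"ax":0,"ay":0,"az":0},{"x":-1.0,"y":0.53,"z":0,"ax":0,"ay":0,"az":0},{"x":-1.11,"y":0.74,"z":0,"ax":0,"ay":0,"az":0},{"x":-1.18,"y":0.97,"z":0,"ax":0,"ay":0,"az":0},{"x":-1.2,"y":1.2,"z":0,"ax":0,"ay":0,"az":0}]'
python3 -m pendant '[{"x":0.02,"y":0.23,"z":0,"ax":0,"ay":0,"az":0},{"x":0.09,"y":0.46,"z":0,"ax":0,"ay":0,"az":0},{"x":0.20,"y":0.67,"z":0,"ax":0,"ay":0,"az":0},{"x":0.35,"y":0.85,"z":0,"ax":0,"ay":0,"az":0},{"x":0.53,"y":1.0,"z":0,"ax":0,"ay":0,"az":0},{"x":0.74,"y":1.11,"z":0,"ax":0,"ay":0,"az":0},{"x":0.97,"y":1.18,"z":0,"ax":0,"ay":0,"az":0},{"x":1.2,"y":1.2,"z":0,"ax":0,"ay":0,"az":0}]'
python3 -m pendant '[{"x":0.23,"y":-0.02,"z":0,"ax":0,"ay":0,"az":0},{"x":0.46,"y":-0.09,"z":0,"ax":0,"ay":0,"az":0},{"x":0.67,"y":-0.20,"z":0,"ax":0,"ay":0,"az":0},{"x":0.85,"y":-0.35,"z":0,"ax":0,"ay":0,"az":0},{"x":1.0,"y":-0.53,"z":0,"ax":0,"ay":0,"az":0},{"x":1.11,"y":-0.74,"z":0,"ax":0,"ay":0,"az":0},{"x":1.18,"y":-0.97,"z":0,"ax":0,"ay":0,"az":0},{"x":1.2,"y":-1.2,"z":0,"ax":0,"ay":0,"az":0}]'
python3 -m pendant '[{"x":-0.02,"y":-0.23,"z":0,"ax":0,"ay":0,"az":0},{"x":-0.09,"y":-0.46,"z":0,"ax":0,"ay":0,"az":0},{"x":-0.20,"y":-0.67,"z":0,"ax":0,"ay":0,"az":0},{"x":-0.35,"y":-0.85,"z":0,"ax":0,"ay":0,"az":0},{"x":-0.53,"y":-1.0,"z":0,"ax":0,"ay":0,"az":0},{"x":-0.74,"y":-1.11,"z":0,"ax":0,"ay":0,"az":0},{"x":-0.97,"y":-1.18,"z":0,"ax":0,"ay":0,"az":0},{"x":-1.2,"y":-1.2,"z":0,"ax":0,"ay":0,"az":0}]'
python3 -m pendant '[{"x":0,"y":0,"z":0,"ax":0,"ay":0,"az":0},{"x":0,"y":0,"z":0,"ax":0,"ay":0,"az":0},{"x":0,"y":0,"z":0,"ax":0,"ay":0,"az":0},{"x":0,"y":0,"z":0,"ax":0,"ay":0,"az":0},{"x":0,"y":0,"z":-0.4,"ax":0,"ay":0,"az":0},{"x":0,"y":0,"z":-1.2,"ax":0,"ay":0,"az":0},{"x":0,"y":0,"z":-2.0,"ax":0,"ay":0,"az":0},{"x":0,"y":0,"z":-2.5,"ax":0,"ay":0,"az":0}]' 0.7
python3 - <<'E'
from h import *
from station import ctrl
c=ctrl.read_camera("top");pickle.dump(c,open("top5.pkl","wb"));print(*lids(c,.105),sep="\n")
d=ctrl.read_camera("side")["color"][140:240,250:400,::-1]
cv2.imwrite("pics/s5.png",np.vstack([cv2.resize(c["color"][110:230,310:460,::-1],(600,360)),cv2.resize(d,(600,240))]))
go(.6562,-.284,.25,.2)
E
```

```text
time_s: 44.7
position: [0.5321, -0.441, 0.142]
eef_rot: [-0.003, 0.632, 0.775, -0.001]
contact_force: [-3.1, 1.8, 8.0]
gripper_width: 0.0253
finger_force: 30.8
time_s: 45.7
position: [0.5814, -0.3709, 0.1421]
eef_rot: [0.001, 0.632, 0.775, 0.0]
contact_force: [5.4, -1.2, 5.2]
gripper_width: 0.0255
finger_force: 30.4
time_s: 46.7
position: [0.5088, -0.3231, 0.142]
eef_rot: [-0.001, 0.632, 0.775, -0.0]
contact_force: [2.1, 1.3, 6.3]
gripper_width: 0.0253
finger_force: 30.5
time_s: 47.7
position: [0.4636, -0.3942, 0.1419]
eef_rot: [-0.0, 0.632, 0.775, 0.001]
contact_force: [6.3, 3.7, 5.5]
gripper_width: 0.0254
finger_force: 30.5
time_s: 48.7
position: [0.4635, -0.3946, 0.2697]
eef_rot: [0.002, 0.632, 0.775, -0.0]
contact_force: [0.3, -0.4, -0.2]
gripper_width: 0.0596
finger_force: 0.0

t 48.8 pos [ 0.4642 -0.3952  0.2713] toolyaw 0.203 tz [ 0.005 -0.006 -1.   ] shift [1.406 4.209 0.434] az 0.0032212187877749265 q6 -1.0
```

View pics/s5.png

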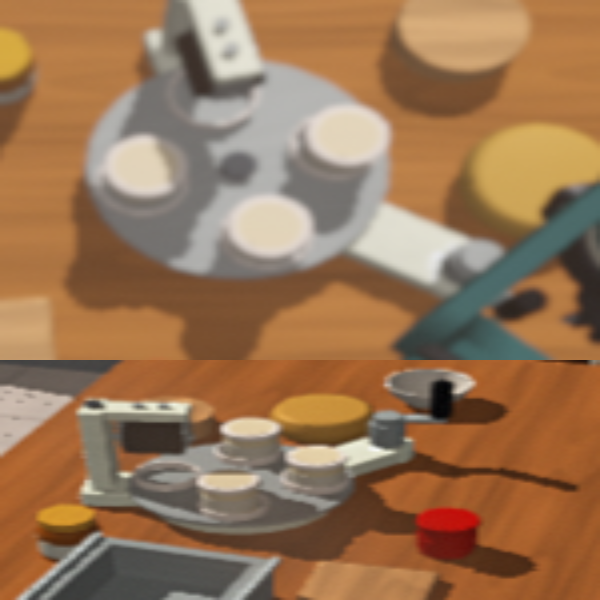

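The table is back where it started, with all three tubs upright in their nests. I'll measure the well from w1 and pick up the far tub.

```bash
python3 - <<'E'
from h import *
c=load("w1.pkl")
for p in [(173,104),(196,281),(166,84),(150,72),(186,300)]: print(p,ray(c,p,.08).round(4))
E
python3 -m pendant '[{"x":0.3,"y":0.9,"z":0.3,"ax":0,"ay":0,"az":0},{"x":0.6,"y":1.8,"z":0.3,"ax":0,"ay":0,"az":0},{"x":0.9,"y":2.7,"z":0.3,"ax":0,"ay":0,"az":0},{"x":1.2,"y":3.6,"z":0.3,"ax":0,"ay":0,"az":0},{"x":1.42,"y":4.2,"z":0.3,"ax":0,"ay":0,"az":0},{"x":1.42,"y":4.2,"z":0.3,"ax":0,"ay":0,"az":0},{"x":1.42,"y":4.2,"z":0.3,"ax":0,"ay":0,"az":0},{"x":1.42,"y":4.2,"z":0.3,"ax":0,"ay":0,"az":0}]' 1
python3 - <<'E'
from h import *
from station import ctrl
c=ctrl.read_camera("wrist");pickle.dump(c,open("w7.pkl","wb"));print(*lids(c,.105),sep="\n")
go(.6562,-.282,.083,.2)
E
```

```text
(173, 104) [0.5388 0.0532 0.08  ]
(196, 281) [0.6889 0.0474 0.08  ]
(166, 84) [0.5247 0.0506 0.08  ]
(150, 72) [0.5162 0.0406 0.08  ]
(186, 300) [0.7081 0.0354 0.08  ]
time_s: 49.8
position: [0.6536, -0.2835, 0.2517]
eef_rot: [-0.0, 0.632, 0.775, -0.0]
contact_force: [-0.6, -0.4, 0.4]
gripper_width: 0.0852
finger_force: 0.0

t 49.85 pos [ 0.6537 -0.2835  0.252 ] toolyaw 0.201 tz [-0. -0. -1.] shift [0.02  0.056 3.38 ] az 0.001358861904206421 q6 -0.69
```

```bash
python3 -m pendant '[{"x":0.02,"y":0.05,"z":0.8,"ax":0,"ay":0,"az":0},{"x":0.02,"y":0.05,"z":1.7,"ax":0,"ay":0,"az":0},{"x":0.02,"y":0.05,"z":2.5,"ax":0,"ay":0,"az":0},{"x":0.02,"y":0.05,"z":3.1,"ax":0,"ay":0,"az":0},{"x":0.02,"y":0.05,"z":3.38,"ax":0,"ay":0,"az":0},{"x":0.02,"y":0.05,"z":3.38,"ax":0,"ay":0,"az":0},{"x":0.02,"y":0.05,"z":3.38,"ax":0,"ay":0,"az":0},{"x":0.02,"y":0.05,"z":3.38,"ax":0,"ay":0,"az":0}]'
python3 -m pendant '[{"x":0,"y":0,"z":0,"ax":0,"ay":0,"az":0},{"x":0,"y":0,"z":0,"ax":0,"ay":0,"az":0},{"x":0,"y":0,"z":0,"ax":0,"ay":0,"az":0},{"x":0,"y":0,"z":0,"ax":0,"ay":0,"az":0},{"x":0,"y":0,"z":0,"ax":0,"ay":0,"az":0},{"x":0,"y":0,"z":-0.5,"ax":0,"ay":0,"az":0},{"x":0,"y":0,"z":-1.4,"ax":0,"ay":0,"az":0},{"x":0,"y":0,"z":-2.6,"ax":0,"ay":0,"az":0}]' 0.5 40
python3 - <<'E'
from h import *
go(.6222,.237,.21,-.0375)
E
```

```text
time_s: 50.85
position: [0.6579, -0.2816, 0.0852]
eef_rot: [0.002, 0.632, 0.775, 0.0]
contact_force: [-0.9, 1.0, 0.0]
gripper_width: 0.0851
finger_force: 0.0
time_s: 51.85
position: [0.6556, -0.2802, 0.2095]
eef_rot: [-0.004, 0.632, 0.775, -0.001]
contact_force: [0.1, -0.8, -1.8]
gripper_width: 0.0643
finger_force: 45.0
t 51.85 pos [ 0.6556 -0.2802  0.2095] toolyaw 0.203 tz [-0.007  0.004 -1.   ] shift [10.267  1.432  0.037] az 0.24061567343114842 q6 -0.69
```

```bash
python3 -m pendant '[{"x":0,"y":-0.3,"z":-1.0,"ax":0,"ay":0,"az":0},{"x":0.6,"y":-0.6,"z":-1.8,"ax":0,"ay":0,"az":0},{"x":1.8,"y":-0.6,"z":-1.8,"ax":0,"ay":0,"az":0},{"x":3.0,"y":-0.3,"z":-1.8,"ax":0,"ay":0,"az":0},{"x":4.2,"y":0.0,"z":-1.8,"ax":0,"ay":0,"az":0.06},{"x":5.4,"y":0.3,"z":-1.8,"ax":0,"ay":0,"az":0.12},{"x":6.6,"y":0.6,"z":-1.8,"ax":0,"ay":0,"az":0.18},{"x":7.8,"y":0.9,"z":-1.4,"ax":0,"ay":0,"az":0.24}]'
python3 - <<'E'
from h import *
go(.6222,.237,.16,-.0375)
E
```

```text
time_s: 52.85
position: [0.6225, 0.1099, 0.2842]
eef_rot: [0.001, 0.721, 0.693, 0.001]
contact_force: [0.3, 0.3, -2.3]
gripper_width: 0.0648
finger_force: 45.2
t 52.85 pos [0.6225 0.1099 0.2842] toolyaw -0.039 tz [ 0.002  0.001 -1.   ] shift [ 2.538 -0.11   2.485] az -0.0011358181268112943 q6 0.12
```

```bash
python3 -m pendant '[{"x":1.1,"y":-0.05,"z":0.4,"ax":0,"ay":0,"az":0},{"x":2.1,"y":-0.1,"z":0.8,"ax":0,"ay":0,"az":0},{"x":2.53,"y":-0.11,"z":1.4,"ax":0,"ay":0,"az":0},{"x":2.53,"y":-0.11,"z":2.2,"ax":0,"ay":0,"az":0},{"x":2.53,"y":-0.11,"z":2.48,"ax":0,"ay":0,"az":0},{"x":2.53,"y":-0.11,"z":2.48,"ax":0,"ay":0,"az":0},{"x":2.53,"y":-0.11,"z":2.48,"ax":0,"ay":0,"az":0},{"x":2.53,"y":-0.11,"z":2.48,"ax":0,"ay":0,"az":0}]'
python3 - <<'E'
from h import *
from station import ctrl
go(.6222,.237,.056,-.0375)
c=ctrl.read_camera("top");pickle.dump(c,open("top6.pkl","wb"))
w=ctrl.read_camera("wrist");pickle.dump(w,open("w8.pkl","wb"))
cv2.imwrite("pics/m8.png",np.vstack([cv2.resize(c["color"][120:230,120:360,::-1],(640,293)),cv2.resize(w["color"][:,:,::-1],(480,300))[:, :].copy() if 0 else cv2.copyMakeBorder(cv2.resize(w["color"][:,:,::-1],(480,300)),0,0,80,80,0)]))
E
```

```text
time_s: 53.85
position: [0.6225, 0.2342, 0.1622]
eef_rot: [0.001, 0.72, 0.694, 0.002]
contact_force: [-0.4, -0.1, -2.1]
gripper_width: 0.0646
finger_force: 45.2
t 53.85 pos [0.6225 0.2342 0.1622] toolyaw -0.038 tz [ 0.004  0.001 -1.   ] shift [ 0.054 -0.017  2.124] az -0.00010533947372226571 q6 0.31
```

View pics/m8.png

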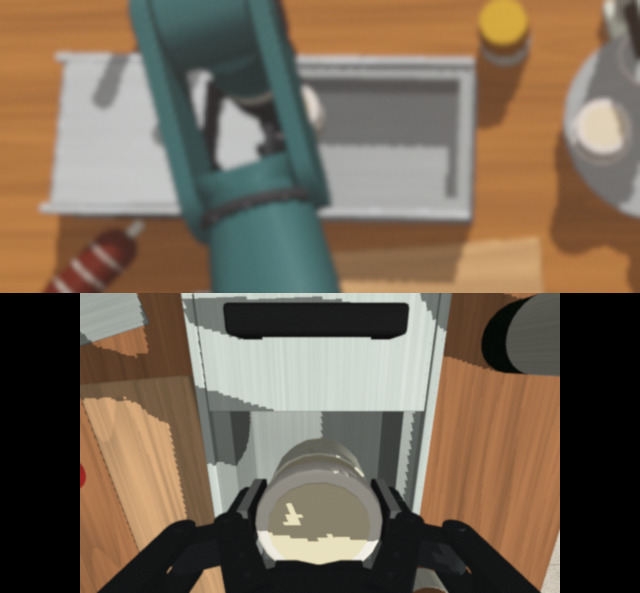

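The tub is centred across the compartment (about 318 in the lower image, inner edges near 222 and 412) and clear of the cover's edge. I'll lower it.

```bash
python3 -m pendant '[{"x":0,"y":0,"z":0.5,"ax":0,"ay":0,"az":0},{"x":0,"y":0,"z":1.0,"ax":0,"ay":0,"az":0},{"x":0,"y":0,"z":1.4,"ax":0,"ay":0,"az":0},{"x":0,"y":0,"z":1.7,"ax":0,"ay":0,"az":0},{"x":0,"y":0,"z":1.9,"ax":0,"ay":0,"az":0},{"x":0,"y":0,"z":2.0,"ax":0,"ay":0,"az":0},{"x":0,"y":0,"z":2.1,"ax":0,"ay":0,"az":0},{"x":0,"y":0,"z":2.1,"ax":0,"ay":0,"az":0}]'
python3 -m pendant '[{"x":0,"y":0,"z":0,"ax":0,"ay":0,"az":0},{"x":0,"y":0,"z":0,"ax":0,"ay":0,"az":0},{"x":0,"y":0,"z":0,"ax":0,"ay":0,"az":0},{"x":0,"y":0,"z":0,"ax":0,"ay":0,"az":0},{"x":0,"y":0,"z":-0.3,"ax":0,"ay":0,"az":0},{"x":0,"y":0,"z":-1.0,"ax":0,"ay":0,"az":0},{"x":0,"y":0,"z":-2.0,"ax":0,"ay":0,"az":0},{"x":0,"y":0,"z":-3.0,"ax":0,"ay":0,"az":0}]' 0.95
python3 - <<'E'
from h import *
go(.6228,-.1225,.22,.2)
E
```

```text
time_s: 54.95
position: [0.6216, 0.2344, 0.0549]
eef_rot: [0.0, 0.72, 0.694, 0.0]
contact_force: [0.1, -0.4, -1.7]
gripper_width: 0.065
finger_force: 45.4
time_s: 55.95
position: [0.6213, 0.2342, 0.2073]
eef_rot: [0.0, 0.72, 0.694, 0.001]
contact_force: [0.8, -0.3, 0.7]
gripper_width: 0.0811
finger_force: 0.0
t 55.95 pos [0.6213 0.2342 0.2073] toolyaw -0.037 tz [ 0.001  0.    -1.   ] shift [-7.129  0.293 -0.257] az -0.23698073243675655 q6 0.31
```

```bash
python3 -m pendant '[{"x":-1.0,"y":0.04,"z":-0.6,"ax":0,"ay":0,"az":0},{"x":-2.2,"y":0.09,"z":-0.6,"ax":0,"ay":0,"az":-0.06},{"x":-3.4,"y":0.14,"z":-0.6,"ax":0,"ay":0,"az":-0.12},{"x":-4.6,"y":0.19,"z":-0.6,"ax":0,"ay":0,"az":-0.18},{"x":-5.8,"y":0.24,"z":-0.6,"ax":0,"ay":0,"az":-0.237},{"x":-6.7,"y":0.27,"z":-0.3,"ax":0,"ay":0,"az":-0.237},{"x":-7.13,"y":0.29,"z":0.2,"ax":0,"ay":0,"az":-0.237},{"x":-7.13,"y":0.29,"z":0.5,"ax":0,"ay":0,"az":-0.237}]' 1
python3 - <<'E'
from h import *
from station import ctrl
go(.6228,-.1225,.084,.2)
c=ctrl.read_camera("wrist");pickle.dump(c,open("w9.pkl","wb"))
print(*lids(c,.105),sep="\n"); cv2.imwrite("pics/w9.png",c["color"][:,:,::-1]); print(proj(c,[.6228,-.1225,.105]))
E
```

```text
time_s: 56.95
position: [0.6223, -0.1241, 0.1792]
eef_rot: [-0.0, 0.634, 0.773, -0.0]
contact_force: [-0.2, 0.7, -0.3]
gripper_width: 0.0854
finger_force: 0.0
t 56.95 pos [ 0.6223 -0.1241  0.1792] toolyaw 0.197 tz [-0.001  0.    -1.   ] shift [0.029 0.018 1.903] az -0.003021465757004682 q6 -0.48

[319.94204613 215.22966027]
```

View pics/w9.png

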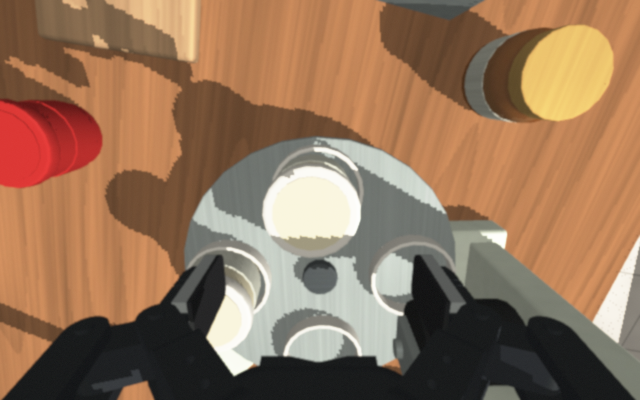

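The lid is at (312,214), slightly off centre but within the fingers' span. I'll grasp it.

```bash
python3 -m pendant '[{"x":0.02,"y":-0.03,"z":0.5,"ax":0,"ay":0,"az":0},{"x":0.02,"y":-0.03,"z":1.1,"ax":0,"ay":0,"az":0},{"x":0.02,"y":-0.03,"z":1.6,"ax":0,"ay":0,"az":0},{"x":0.02,"y":-0.03,"z":1.88,"ax":0,"ay":0,"az":0},{"x":0.02,"y":-0.03,"z":1.88,"ax":0,"ay":0,"az":0},{"x":0.02,"y":-0.03,"z":1.88,"ax":0,"ay":0,"az":0},{"x":0.02,"y":-0.03,"z":1.88,"ax":0,"ay":0,"az":0},{"x":0.02,"y":-0.03,"z":1.88,"ax":0,"ay":0,"az":0}]'
python3 -m pendant '[{"x":0,"y":0,"z":0,"ax":0,"ay":0,"az":0},{"x":0,"y":0,"z":0,"ax":0,"ay":0,"az":0},{"x":0,"y":0,"z":0,"ax":0,"ay":0,"az":0},{"x":0,"y":0,"z":0,"ax":0,"ay":0,"az":0},{"x":0,"y":0,"z":0,"ax":0,"ay":0,"az":0},{"x":0,"y":0,"z":-0.5,"ax":0,"ay":0,"az":0},{"x":0,"y":0,"z":-1.4,"ax":0,"ay":0,"az":0},{"x":0,"y":0,"z":-2.6,"ax":0,"ay":0,"az":0}]' 0.5 40
python3 - <<'E'
from h import *
go(.619,.1655,.21,-.0375)
E
```

```text
time_s: 58.0
position: [0.6215, -0.122, 0.0867]
eef_rot: [0.001, 0.633, 0.774, 0.0]
contact_force: [-0.6, -0.3, 0.1]
gripper_width: 0.0852
finger_force: 0.0
time_s: 59.0
position: [0.6195, -0.1212, 0.2124]
eef_rot: [-0.004, 0.633, 0.774, -0.001]
contact_force: [1.0, -0.4, -1.9]
gripper_width: 0.0646
finger_force: 45.2
t 59.0 pos [ 0.6195 -0.1212  0.2124] toolyaw 0.2 tz [-0.008  0.003 -1.   ] shift [5.621 1.13  0.064] az 0.23768119721826952 q6 -0.48
```

```bash
python3 -m pendant '[{"x":0.6,"y":0.1,"z":0,"ax":0,"ay":0,"az":0},{"x":1.6,"y":0.3,"z":0,"ax":0,"ay":0,"az":0.06},{"x":2.7,"y":0.5,"z":0,"ax":0,"ay":0,"az":0.12},{"x":3.8,"y":0.7,"z":0,"ax":0,"ay":0,"az":0.18},{"x":4.9,"y":0.95,"z":0,"ax":0,"ay":0,"az":0.238},{"x":5.57,"y":1.13,"z":0,"ax":0,"ay":0,"az":0.238},{"x":5.57,"y":1.13,"z":0.4,"ax":0,"ay":0,"az":0.238},{"x":5.57,"y":1.13,"z":0.7,"ax":0,"ay":0,"az":0.238}]'
python3 -m pendant '[{"x":0,"y":0,"z":0.1,"ax":0,"ay":0,"az":0},{"x":0,"y":0,"z":0.2,"ax":0,"ay":0,"az":0},{"x":0,"y":0,"z":0.2,"ax":0,"ay":0,"az":0},{"x":0,"y":0,"z":0.2,"ax":0,"ay":0,"az":0},{"x":0,"y":0,"z":0.2,"ax":0,"ay":0,"az":0},{"x":0,"y":0,"z":0.2,"ax":0,"ay":0,"az":0},{"x":0,"y":0,"z":0.2,"ax":0,"ay":0,"az":0},{"x":0,"y":0,"z":0.2,"ax":0,"ay":0,"az":0}]'
python3 - <<'E'
from h import *
go(.619,.163,.0575,-.0375)
E
```

```text
time_s: 60.0
position: [0.6201, 0.1629, 0.1777]
eef_rot: [-0.001, 0.72, 0.694, -0.002]
contact_force: [0.2, -0.8, -2.4]
gripper_width: 0.0646
finger_force: 45.2
time_s: 61.0
position: [0.6211, 0.1623, 0.1707]
eef_rot: [-0.0, 0.72, 0.694, 0.0]
contact_force: [-0.8, 0.0, -0.6]
gripper_width: 0.0645
finger_force: 45.2
t 61.0 pos [0.6211 0.1623 0.1707] toolyaw -0.038 tz [-0.  0. -1.] shift [ 0.011 -0.042  2.263] az -0.00041452959802512623 q6 0.21
```

```bash
python3 -m pendant '[{"x":0,"y":-0.04,"z":0.5,"ax":0,"ay":0,"az":0},{"x":0,"y":-0.04,"z":1.0,"ax":0,"ay":0,"az":0},{"x":0,"y":-0.04,"z":1.5,"ax":0,"ay":0,"az":0},{"x":0,"y":-0.04,"z":1.8,"ax":0,"ay":0,"az":0},{"x":0,"y":-0.04,"z":2.05,"ax":0,"ay":0,"az":0},{"x":0,"y":-0.04,"z":2.18,"ax":0,"ay":0,"az":0},{"x":0,"y":-0.04,"z":2.25,"ax":0,"ay":0,"az":0},{"x":0,"y":-0.04,"z":2.25,"ax":0,"ay":0,"az":0}]'
python3 -m pendant '[{"x":0,"y":0,"z":0,"ax":0,"ay":0,"az":0},{"x":0,"y":0,"z":0,"ax":0,"ay":0,"az":0},{"x":0,"y":0,"z":0,"ax":0,"ay":0,"az":0},{"x":0,"y":0,"z":0,"ax":0,"ay":0,"az":0},{"x":0,"y":0,"z":-0.3,"ax":0,"ay":0,"az":0},{"x":0,"y":0,"z":-1.0,"ax":0,"ay":0,"az":0},{"x":0,"y":0,"z":-2.0,"ax":0,"ay":0,"az":0},{"x":0,"y":0,"z":-3.0,"ax":0,"ay":0,"az":0}]' 0.95
python3 - <<'E'
from h import *
go(.559,-.2195,.22,.2)
E
```

```text
time_s: 62.0
position: [0.6194, 0.1624, 0.0586]
eef_rot: [0.0, 0.72, 0.694, 0.0]
contact_force: [0.0, 1.5, -2.2]
gripper_width: 0.0649
finger_force: 45.2
time_s: 63.0
position: [0.619, 0.1624, 0.2108]
eef_rot: [0.0, 0.72, 0.694, 0.0]
contact_force: [0.2, -0.5, 0.2]
gripper_width: 0.0811
finger_force: 0.0
t 63.0 pos [0.619  0.1624 0.2108] toolyaw -0.038 tz [ 0.001  0.    -1.   ] shift [-7.678 -0.91  -0.188] az -0.23796101006115 q6 0.21
```

```bash
python3 -m pendant '[{"x":-1.2,"y":-0.14,"z":-0.3,"ax":0,"ay":0,"az":0},{"x":-2.4,"y":-0.28,"z":-0.3,"ax":0,"ay":0,"az":-0.06},{"x":-3.6,"y":-0.42,"z":-0.3,"ax":0,"ay":0,"az":-0.12},{"x":-4.8,"y":-0.56,"z":-0.3,"ax":0,"ay":0,"az":-0.18},{"x":-6.0,"y":-0.7,"z":-0.3,"ax":0,"ay":0,"az":-0.238},{"x":-7.1,"y":-0.84,"z":-0.3,"ax":0,"ay":0,"az":-0.238},{"x":-7.68,"y":-0.91,"z":0,"ax":0,"ay":0,"az":-0.238},{"x":-7.68,"y":-0.91,"z":0.4,"ax":0,"ay":0,"az":-0.238}]' 1
python3 - <<'E'
from h import *
from station import ctrl
go(.559,-.2195,.084,.2)
c=ctrl.read_camera("top");pickle.dump(c,open("top7.pkl","wb"));print(*lids(c,.075),sep="\n")
c=ctrl.read_camera("wrist");pickle.dump(c,open("w10.pkl","wb"));print("w",*lids(c,.105),sep="\n")
E
```

```text
time_s: 64.0
position: [0.5589, -0.2227, 0.1898]
eef_rot: [0.002, 0.635, 0.773, 0.0]
contact_force: [0.0, 0.6, -0.0]
gripper_width: 0.0853
finger_force: 0.0
t 64.0 pos [ 0.5589 -0.2227  0.1898] toolyaw 0.196 tz [ 0.003 -0.002 -1.   ] shift [0.068 0.009 2.116] az -0.004136840468477843 q6 -0.67
([0.5671, -0.202], np.float64(0.0749), (371, 185))
w
```

```bash
python3 -m pendant '[{"x":0.03,"y":0.01,"z":0.5,"ax":0,"ay":0,"az":0},{"x":0.03,"y":0.01,"z":1.1,"ax":0,"ay":0,"az":0},{"x":0.03,"y":0.01,"z":1.7,"ax":0,"ay":0,"az":0},{"x":0.03,"y":0.01,"z":2.1,"ax":0,"ay":0,"az":0},{"x":0.03,"y":0.01,"z":2.1,"ax":0,"ay":0,"az":0},{"x":0.03,"y":0.01,"z":2.1,"ax":0,"ay":0,"az":0},{"x":0.03,"y":0.01,"z":2.1,"ax":0,"ay":0,"az":0},{"x":0.03,"y":0.01,"z":2.1,"ax":0,"ay":0,"az":0}]'
python3 -m pendant '[{"x":0,"y":0,"z":0,"ax":0,"ay":0,"az":0},{"x":0,"y":0,"z":0,"ax":0,"ay":0,"az":0},{"x":0,"y":0,"z":0,"ax":0,"ay":0,"az":0},{"x":0,"y":0,"z":0,"ax":0,"ay":0,"az":0},{"x":0,"y":0,"z":0,"ax":0,"ay":0,"az":0},{"x":0,"y":0,"z":-0.5,"ax":0,"ay":0,"az":0},{"x":0,"y":0,"z":-1.4,"ax":0,"ay":0,"az":0},{"x":0,"y":0,"z":-2.6,"ax":0,"ay":0,"az":0}]' 0.5 40
python3 - <<'E'
from h import *
go(.617,.0915,.21,-.0375)
E
```

```text
time_s: 65.1
position: [0.5598, -0.2183, 0.0844]
eef_rot: [0.001, 0.633, 0.774, 0.0]
contact_force: [-0.1, -0.4, 0.2]
gripper_width: 0.0856
finger_force: 0.0
time_s: 66.1
position: [0.5577, -0.2171, 0.21]
eef_rot: [-0.004, 0.633, 0.774, -0.001]
contact_force: [0.4, 0.1, -2.8]
gripper_width: 0.0648
finger_force: 45.5
t 66.1 pos [ 0.5577 -0.2171  0.21  ] toolyaw 0.2 tz [-0.007  0.004 -1.   ] shift [5.813 2.388 0.018] az 0.23757462224079595 q6 -0.67
```

```bash
python3 -m pendant '[{"x":0.7,"y":0.3,"z":-0.2,"ax":0,"ay":0,"az":0},{"x":1.8,"y":0.7,"z":-0.2,"ax":0,"ay":0,"az":0.06},{"x":2.9,"y":1.1,"z":-0.2,"ax":0,"ay":0,"az":0.12},{"x":4.0,"y":1.6,"z":-0.2,"ax":0,"ay":0,"az":0.18},{"x":5.0,"y":2.1,"z":-0.2,"ax":0,"ay":0,"az":0.238},{"x":5.8,"y":2.38,"z":-0.2,"ax":0,"ay":0,"az":0.238},{"x":5.8,"y":2.38,"z":0.3,"ax":0,"ay":0,"az":0.238},{"x":5.8,"y":2.38,"z":0.6,"ax":0,"ay":0,"az":0.238}]'
python3 -m pendant '[{"x":0,"y":0,"z":0.1,"ax":0,"ay":0,"az":0},{"x":0,"y":0,"z":0.2,"ax":0,"ay":0,"az":0},{"x":0,"y":0,"z":0.2,"ax":0,"ay":0,"az":0},{"x":0,"y":0,"z":0.2,"ax":0,"ay":0,"az":0},{"x":0,"y":0,"z":0.2,"ax":0,"ay":0,"az":0},{"x":0,"y":0,"z":0.2,"ax":0,"ay":0,"az":0},{"x":0,"y":0,"z":0.2,"ax":0,"ay":0,"az":0},{"x":0,"y":0,"z":0.2,"ax":0,"ay":0,"az":0}]'
python3 - <<'E'
from h import *
from station import ctrl
go(.617,.0915,.0555,-.0375)
c=ctrl.read_camera("wrist");pickle.dump(c,open("w11.pkl","wb"));print("w",*lids(c,.075),sep="\n")
print(proj(c,[.619,.1635,.075]),proj(c,[.622,.2354,.075]))
E
```

```text
time_s: 67.1
position: [0.617, 0.0906, 0.1796]
eef_rot: [-0.002, 0.72, 0.694, -0.002]
contact_force: [-0.5, -0.0, -2.3]
gripper_width: 0.0649
finger_force: 45.7
time_s: 68.1
position: [0.6182, 0.0898, 0.1732]
eef_rot: [-0.0, 0.72, 0.694, 0.0]
contact_force: [0.2, -0.4, -2.3]
gripper_width: 0.0648
finger_force: 45.7
t 68.1 pos [0.6182 0.0898 0.1732] toolyaw -0.038 tz [ 0.  0. -1.] shift [ 0.032 -0.026  2.353] az -0.0004682886654425733 q6 0.09
w
[315.5342102   99.93887284] [315.66615418 -26.60790331]
```

```bash
python3 -m pendant '[{"x":0,"y":-0.02,"z":0.5,"ax":0,"ay":0,"az":0},{"x":0,"y":-0.02,"z":1.0,"ax":0,"ay":0,"az":0},{"x":0,"y":-0.02,"z":1.5,"ax":0,"ay":0,"az":0},{"x":0,"y":-0.02,"z":1.8,"ax":0,"ay":0,"az":0},{"x":0,"y":-0.02,"z":2.05,"ax":0,"ay":0,"az":0},{"x":0,"y":-0.02,"z":2.22,"ax":0,"ay":0,"az":0},{"x":0,"y":-0.02,"z":2.34,"ax":0,"ay":0,"az":0},{"x":0,"y":-0.02,"z":2.34,"ax":0,"ay":0,"az":0}]'
python3 -m pendant '[{"x":0,"y":0,"z":0,"ax":0,"ay":0,"az":0},{"x":0,"y":0,"z":0,"ax":0,"ay":0,"az":0},{"x":0,"y":0,"z":0,"ax":0,"ay":0,"az":0},{"x":0,"y":0,"z":0,"ax":0,"ay":0,"az":0},{"x":0,"y":0,"z":-0.3,"ax":0,"ay":0,"az":0},{"x":0,"y":0,"z":-1.0,"ax":0,"ay":0,"az":0},{"x":0,"y":0,"z":-2.0,"ax":0,"ay":0,"az":0},{"x":0,"y":0,"z":-3.0,"ax":0,"ay":0,"az":0}]' 0.95
python3 - <<'E'
from h import *
go(.6227,.337,.21,1.533)
E
```

```text
time_s: 69.15
position: [0.6172, 0.0899, 0.056]
eef_rot: [-0.0, 0.72, 0.694, -0.0]
contact_force: [-0.1, 0.1, -3.2]
gripper_width: 0.0649
finger_force: 45.6
time_s: 70.15
position: [0.6172, 0.0899, 0.2088]
eef_rot: [0.0, 0.72, 0.694, 0.0]
contact_force: [0.4, 0.8, 0.3]
gripper_width: 0.081
finger_force: 0.0
t 70.15 pos [0.6172 0.0899 0.2088] toolyaw -0.038 tz [ 0.001  0.    -1.   ] shift [ 4.943 -0.077 -0.024] az 1.5706109672003916 q6 0.09
```

```bash
python3 -m pendant '[{"x":0.8,"y":0,"z":-0.5,"ax":0,"ay":0,"az":-0.18},{"x":1.6,"y":0,"z":-1.0,"ax":0,"ay":0,"az":-0.36},{"x":2.4,"y":0,"z":-1.2,"ax":0,"ay":0,"az":-0.54},{"x":3.2,"y":0,"z":-1.2,"ax":0,"ay":0,"az":-0.72},{"x":3.8,"y":-0.08,"z":-1.2,"ax":0,"ay":0,"az":-0.9},{"x":4.3,"y":-0.08,"z":-1.2,"ax":0,"ay":0,"az":-1.08},{"x":4.7,"y":-0.08,"z":-1.2,"ax":0,"ay":0,"az":-1.26},{"x":4.94,"y":-0.08,"z":-1.2,"ax":0,"ay":0,"az":-1.44}]' 0.6
python3 -m pendant '[{"x":0,"y":0,"z":0,"ax":0,"ay":0,"az":-0.13},{"x":0,"y":0,"z":0,"ax":0,"ay":0,"az":-0.13},{"x":0,"y":0,"z":0,"ax":0,"ay":0,"az":-0.13},{"x":0,"y":0,"z":0,"ax":0,"ay":0,"az":-0.13},{"x":0,"y":0,"z":0,"ax":0,"ay":0,"az":-0.13},{"x":0,"y":0,"z":0,"ax":0,"ay":0,"az":-0.13},{"x":0,"y":0,"z":0,"ax":0,"ay":0,"az":-0.13},{"x":0,"y":0,"z":0,"ax":0,"ay":0,"az":-0.13}]'
python3 - <<'E'
from h import *
from station import ctrl
go(.6227,.337,.123,1.533)
c=ctrl.read_camera("wrist");t=ctrl.read_camera("top");s=ctrl.read_camera("side")
pickle.dump(c,open("w12.pkl","wb"));pickle.dump(t,open("top8.pkl","wb"))
f=lambda a:np.ascontiguousarray(a[:,:,::-1])
cv2.imwrite("pics/fin.png",np.hstack([cv2.resize(f(c["color"]),(400,250)),cv2.resize(f(t["color"][130:210,200:328]),(400,250))]) if 0 else np.vstack([np.hstack([cv2.resize(f(c["color"]),(400,250)),cv2.resize(f(t["color"][130:210,200:328]),(400,250))]),np.hstack([cv2.resize(f(s["color"][200:325,210:410]),(400,250)),cv2.resize(f(t["color"]),(400,250))])]))
E
```

```text
time_s: 71.15
position: [0.6224, 0.3381, 0.2673]
eef_rot: [0.001, 0.081, 0.997, 0.0]
contact_force: [-0.7, -1.0, -0.6]
gripper_width: 0.051
finger_force: 0.0
time_s: 72.15
position: [0.6226, 0.3368, 0.2662]
eef_rot: [-0.0, 0.019, 1.0, 0.0]
contact_force: [0.4, -0.4, 0.3]
gripper_width: 0.0511
finger_force: 0.0
t 72.15 pos [0.6226 0.3368 0.2662] toolyaw 1.532 tz [-0.  0. -1.] shift [-1.000e-03  4.000e-03  2.863e+00] az -0.001102417671395628 q6 -1.12
```

View pics/fin.png

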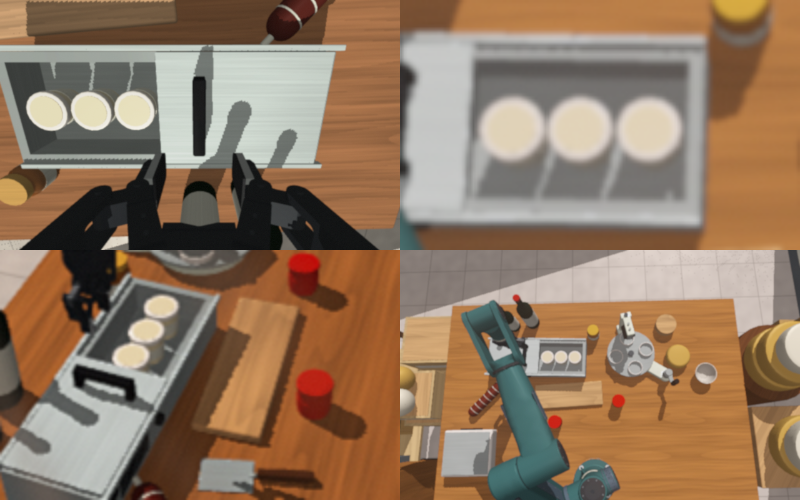

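All three tubs stand upright in the well, with the bar at about (199,115) between the fingers. Now I'll shut the cover.

```bash
python3 -m pendant '[{"x":0,"y":0,"z":1.0,"ax":0,"ay":0,"az":0},{"x":0,"y":0,"z":2.0,"ax":0,"ay":0,"az":0},{"x":0,"y":0,"z":2.85,"ax":0,"ay":0,"az":0},{"x":0,"y":0,"z":2.85,"ax":0,"ay":0,"az":0},{"x":0,"y":0,"z":2.85,"ax":0,"ay":0,"az":0},{"x":0,"y":0,"z":2.85,"ax":0,"ay":0,"az":0},{"x":0,"y":0,"z":2.85,"ax":0,"ay":0,"az":0},{"x":0,"y":0,"z":2.85,"ax":0,"ay":0,"az":0}]'
python3 -m pendant '[{"x":0,"y":0,"z":0,"ax":0,"ay":0,"az":0},{"x":0,"y":0,"z":0,"ax":0,"ay":0,"az":0},{"x":0,"y":0,"z":0,"ax":0,"ay":0,"az":0},{"x":0,"y":0,"z":0,"ax":0,"ay":0,"az":0},{"x":0,"y":-0.2,"z":0,"ax":0,"ay":0,"az":0},{"x":0,"y":-0.7,"z":0,"ax":0,"ay":0,"az":0},{"x":0,"y":-1.3,"z":0,"ax":0,"ay":0,"az":0},{"x":0,"y":-1.9,"z":0,"ax":0,"ay":0,"az":0}]' 0 40
python3 -m pendant '[{"x":0,"y":-0.5,"z":0,"ax":0,"ay":0,"az":0},{"x":0,"y":-1.0,"z":0,"ax":0,"ay":0,"az":0},{"x":0,"y":-1.5,"z":0,"ax":0,"ay":0,"az":0},{"x":0,"y":-1.9,"z":0,"ax":0,"ay":0,"az":0},{"x":0,"y":-2.2,"z":0,"ax":0,"ay":0,"az":0},{"x":0,"y":-2.4,"z":0,"ax":0,"ay":0,"az":0},{"x":0,"y":-2.5,"z":0,"ax":0,"ay":0,"az":0},{"x":0,"y":-2.6,"z":0,"ax":0,"ay":0,"az":0}]'
```

```text
time_s: 73.3
position: [0.6231, 0.3371, 0.125]
eef_rot: [0.001, 0.019, 1.0, 0.0]
contact_force: [-0.7, 0.2, -0.8]
gripper_width: 0.0514
finger_force: 0.0
time_s: 74.3
position: [0.619, 0.2415, 0.1237]
eef_rot: [0.0, 0.019, 1.0, 0.001]
contact_force: [1.9, 2.4, 0.0]
gripper_width: 0.0174
finger_force: 40.8
time_s: 75.3
position: [0.6141, 0.1122, 0.1238]
eef_rot: [0.0, 0.019, 1.0, 0.0]
contact_force: [1.9, 2.5, -0.4]
gripper_width: 0.0172
finger_force: 40.8
```

Next I'll creep to the end stop and watch the force.

```bash
python3 -m pendant '[{"x":0,"y":-0.02,"z":0,"ax":0,"ay":0,"az":0},{"x":0,"y":-0.04,"z":0,"ax":0,"ay":0,"az":0},{"x":0,"y":-0.06,"z":0,"ax":0,"ay":0,"az":0},{"x":0,"y":-0.08,"z":0,"ax":0,"ay":0,"az":0},{"x":0,"y":-0.1,"z":0,"ax":0,"ay":0,"az":0},{"x":0,"y":-0.12,"z":0,"ax":0,"ay":0,"az":0},{"x":0,"y":-0.14,"z":0,"ax":0,"ay":0,"az":0},{"x":0,"y":-0.16,"z":0,"ax":0,"ay":0,"az":0}]'
python3 -m pendant '[{"x":0,"y":-0.01,"z":0,"ax":0,"ay":0,"az":0},{"x":0,"y":-0.02,"z":0,"ax":0,"ay":0,"az":0},{"x":0,"y":-0.03,"z":0,"ax":0,"ay":0,"az":0},{"x":0,"y":-0.04,"z":0,"ax":0,"ay":0,"az":0},{"x":0,"y":-0.05,"z":0,"ax":0,"ay":0,"az":0},{"x":0,"y":-0.06,"z":0,"ax":0,"ay":0,"az":0},{"x":0,"y":-0.07,"z":0,"ax":0,"ay":0,"az":0},{"x":0,"y":-0.08,"z":0,"ax":0,"ay":0,"az":0}]'
```

```text
time_s: 76.3
position: [0.6138, 0.1039, 0.1238]
eef_rot: [0.0, 0.019, 1.0, 0.0]
contact_force: [4.4, 1.9, -0.0]
gripper_width: 0.0175
finger_force: 40.8
time_s: 77.3
position: [0.6136, 0.1, 0.1237]
eef_rot: [0.0, 0.019, 1.0, 0.0]
contact_force: [4.8, 1.4, 0.4]
gripper_width: 0.0174
finger_force: 40.8
```

```bash
for i in 1 2; do python3 -m pendant '[{"x":0,"y":-0.01,"z":0,"ax":0,"ay":0,"az":0},{"x":0,"y":-0.02,"z":0,"ax":0,"ay":0,"az":0},{"x":0,"y":-0.03,"z":0,"ax":0,"ay":0,"az":0},{"x":0,"y":-0.04,"z":0,"ax":0,"ay":0,"az":0},{"x":0,"y":-0.05,"z":0,"ax":0,"ay":0,"az":0},{"x":0,"y":-0.06,"z":0,"ax":0,"ay":0,"az":0},{"x":0,"y":-0.06,"z":0,"ax":0,"ay":0,"az":0},{"x":0,"y":-0.06,"z":0,"ax":0,"ay":0,"az":0}]' | grep -E "position|contact"; done
```

```text
position: [0.6136, 0.0997, 0.1237]
contact_force: [6.3, 7.7, -0.6]
position: [0.6136, 0.0996, 0.1237]
contact_force: [5.7, 15.0, -2.2]
```

The end stop is reached: the TCP stalls at y=0.0996 while the force rises. I'll release the bar, retreat and hand in.

```bash
python3 -m pendant '[{"x":0,"y":0.06,"z":0,"ax":0,"ay":0,"az":0},{"x":0,"y":0.06,"z":0,"ax":0,"ay":0,"az":0},{"x":0,"y":0.06,"z":0,"ax":0,"ay":0,"az":0},{"x":0,"y":0.06,"z":0,"ax":0,"ay":0,"az":0},{"x":0,"y":0.06,"z":-0.4,"ax":0,"ay":0,"az":0},{"x":0,"y":0.06,"z":-1.2,"ax":0,"ay":0,"az":0},{"x":0,"y":0.06,"z":-2.2,"ax":0,"ay":0,"az":0},{"x":0,"y":0.06,"z":-3.0,"ax":0,"ay":0,"az":0}]' 0.6
python3 -m pendant '[{"x":1,"y":0,"z":0,"ax":0,"ay":0,"az":0},{"x":2,"y":0,"z":0,"ax":0,"ay":0,"az":0},{"x":3,"y":0,"z":0,"ax":0,"ay":0,"az":0},{"x":4,"y":0,"z":0,"ax":0,"ay":0,"az":0},{"x":4,"y":0,"z":0,"ax":0,"ay":0,"az":0},{"x":4,"y":0,"z":0,"ax":0,"ay":0,"az":0},{"x":4,"y":0,"z":0,"ax":0,"ay":0,"az":0},{"x":4,"y":0,"z":0,"ax":0,"ay":0,"az":0}]'
python3 - <<'E'
from h import *
from station import ctrl
w=ctrl.read_camera("top")
im=w["color"]
# shut check: bar centroid (dark) around the well
m=(im[130:215,200:300].max(2)<70); v,u=np.nonzero(m); print("bar px",u.mean()+200,v.mean()+130,len(u), "world",ray(w,(u.mean()+200,v.mean()+130),.129))
E
```

```text
time_s: 80.3
position: [0.6134, 0.0966, 0.2761]
eef_rot: [0.001, 0.02, 1.0, -0.0]
contact_force: [0.4, -0.1, -0.1]
gripper_width: 0.0511
finger_force: 0.0
time_s: 81.3
position: [0.4144, 0.1046, 0.2734]
eef_rot: [-0.0, 0.02, 1.0, -0.0]
contact_force: [0.8, 0.2, -0.7]
gripper_width: 0.0511
finger_force: 0.0
bar px 270.510989010989 184.57142857142856 182 world [0.56324744 0.11083002 0.129     ]
```

```bash
python3 - <<'E'
from h import *
from station import ctrl
w=ctrl.read_camera("top");im=w["color"]
m=(im.max(2)<70).astype(np.uint8);v,u=np.nonzero(m)
P=np.array([ray(w,p,.129)[:2] for p in zip(u,v)])
k=(P[:,0]>.59)&(P[:,0]<.69)&(P[:,1]>.05)&(P[:,1]<.2);print(k.sum(),P[k].mean(0),P[k].std(0))
print(ctrl.job_done())
E
```

```text
73 [0.62794073 0.09871055] [0.02296047 0.00312799]
the job is handed in; nothing more can be done
None
```

The job is handed in: all three lids went round under the roller (pressed depth not measured directly), and the tubs stand upright in the cold well with its cover shut against the end stop.

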